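Nest the parts tins and put them away under the bench riser

ROBOT

A 6-joint arm with a two-finger parallel gripper is mounted at the origin on the work surface. World frame = base frame: x ahead of the robot, y to its left, z up, the work surface at z = 0. Lengths are in mm, angles in rad, forces in N, time in s.
With the tool pointing down it reaches from about 350 to 775 mm from the base axis. Payload 7.3 kg.
Tool frame: the origin (TCP) lies at the very end of the fingers, on their centre line; the grasp point (between the pads) lies 19 mm behind it; z points along the fingers, y is the line along which they close (so a half turn about z gives the same grasp; the last joint's range is limited). The gripper opens to 92 mm and grips with 3 to 60 N. Pads are 19 mm wide; open, the fingers measure 130 mm over their backs; the gripper's body (75 mm by 190 mm) begins 47 mm behind the grasp point.
Start: joints at [1.171, 0.342, 1.524, -0, 1.275, -0.146], TCP at [131.803, 508.205, 226.741] pointing down, gripper open.
Joint ranges: [-2.53, 2.53], [-0.77, 2.02], [0.04, 2.7], [-1, 4.14], [0.28, 2.66], [-3.11, 3.11]. Speed limits (rad/s): [2.57, 2.57, 3.14, 3.14, 3.14, 3.14].

INTERFACE

Orientations are given as [roll, pitch, yaw] about the fixed x, y, z axes, in that order (R = Rz(yaw) Ry(pitch) Rx(roll)).
In Python, from plant import bot gives the robot as it stands.
- The arm moves only by the tool send_rows, never from a script. Its argument "rows" is a list of rows, each an object of numbers: "x", "y", "z": the shift along the tool's x, y, z in units of 0.2 m (1.0 is 0.2 m); "ax", "ay", "az": the turn, a rotation vector about the tool's x, y, z in units of 60 degrees (1.0 is 60 degrees); "jaw": the opening, from -1 (shut) to 1 (fully open), so that 0 is half open. In form: [{"x": .., "y": .., "z": .., "ax": .., "ay": .., "az": .., "jaw": ..}, ...]. A call has exactly 10 rows; each row is the pose to reach, as a shift and turn from the pose commanded when the call began, along the tool's axes at that moment; what a row does not reach only later rows make up. A row lasts 1/8 s, in which the tool goes at most 62.5 mm and 10.7 degrees, less where a joint would pass 70% of its speed; a pose out of reach is approached as far as the arm can. A call with a number of a shift or a turn outside -1 to 1 is refused whole. A call with a gripper value outside its range is refused whole. The fingers move at their own pace and stop on an object; the grip force is fixed at half the most. Time passes only in rows, so rows that repeat a pose let the fingers close, or fill a call up. It gives the time, the measured TCP pose, the force, the opening and the grip force at its end, in the units of the state.
- bot.get_obs(): the state, without advancing time (a new reading comes with each control period).
- bot.capture(name): name is "scene" or "top"; returns (picture, depth): 420x560x3 uint8, red, green, blue; 420x560 float32, mm along the optical axis (not along the pixel's ray), 0 where there is no reading.
- bot.camera_model(name): a dict with "vertical_fov" (degrees; the focal length in pixels is half the picture's height over the tangent of half this angle, whatever the lens; pixels are square), "cx", "cy" (the principal point, pixels), "R" (3x3) and "t" (3): a world point X has camera coordinates R X + t. Camera axes: x right, y down, z forward; pixel columns grow to the right and rows downward; lengths in mm; the calibration is good to about 2 mm. A picture is of the moment at which its call begins. camera_model takes no time and is no camera call.
- bot.close_job(): hands the job in; it is judged then, once.
The state is a dict: "time": time; "joint_positions": joint angles; "dq": joint speeds; "tau": joint torques, N m; "tool_pos": TCP position; "tcp_rot": TCP orientation; "contact_force": force on the tool from outside, world axes, zero at the start; "moment": the same for the moment, N m; "grip_width": finger opening in mm; "finger_force": force on a finger pad.
Only numpy, scipy, OpenCV 4.12 (cv2) and the standard library are available. Lean on these libraries where they do the work, as an engineer would, in place of code of your own. Each camera call takes 0.05 s, during which the arm holds its last target. There are 200 camera calls.

TASK

Put the parts tins away as one set. First take the stray steel pin out of the wide tin and put it in the open grey bin; then, with the wide tin still out in front of the riser, stand the middle tin in it and the narrow tin in the middle one, and last slide the whole nest over the bench into the riser's middle bay, fully under the wire deck, leaving the jar, can, wrench, bearing and rubber block where they are.

Things in the scene. Friction and masses are not known exactly. Their poses are not given: they have to be found in the camera images.
- wide_tin_mid (a point): plain open aluminium tin, straight walls and floor 4 thick; the widest and lowest: 92 outer dia x 50 tall, about 0.25 kg, loose, standing on the bench in front of the riser. Too wide to grasp across for many grippers, but it slides. Point at its centre, half-way up (25 above its underside); z is its axis, up
- middle_tin_mid (a point): plain open aluminium tin, straight walls and floor 4 thick; 68 outer dia x 90 tall, about 0.2 kg, loose, standing in the riser's left or right bay (varies), its axis 25 to 40 behind the deck's front edge, so not reachable from straight above. Fits in the wide tin with 8 of play and stands 44 proud of its rim. Point at its centre, half-way up (45 above its underside); z is its axis, up
- narrow_tin_mid (a point): plain open aluminium tin, straight walls and floor 4 thick; the narrowest and tallest: 44 outer dia x 130 tall, about 0.15 kg, loose, standing in the riser's other outer bay, its axis 25 to 40 behind the deck's front edge. Fits in the middle tin with 8 of play and stands 44 proud of its rim. Point at its centre, half-way up (65 above its underside); z is its axis, up
- pin_mid (a point): stray dark steel pin, a plain solid cylinder 32 dia x 105 long, about 0.25 kg, loose, standing upright in the wide tin (on its 4 thick floor) so that about 59 shows above the rim. Point at its centre (half-way along); z is its axis
- bin: open-topped grey plastic bin fixed to the bench at the left or right side (a carton of about the same size, 65 tall, is fixed at the other side), outside 140 (x) x 170 (y) x 60 tall, walls 5 thick, floor 5 thick. Origin at the centre of its underside, on the bench
- riser_bay (a point): fixed bench riser: see-through wire deck 180 deep (x) x 700 wide (y), 8 thick, underside 300 above the bench, on four corner posts 20 square. Two strips on the bench under it, 6 thick, 20 high, at y = -100 and +100, bound the middle bay, whose floor is the bench. Point on the bench under the deck's middle; x away from the robot, square to its front edge (at x = -90), y along it to the left, z up
- jar: bystander, to be left alone: closed jar, 56 dia x 90 tall, standing under the riser's deck behind where a tin starts (origin at the centre of its underside)
- can: bystander, to be left alone: closed can, 52 dia x 120 tall, standing under the riser's deck behind where a tin starts (origin at the centre of its underside)
- wrench: bystander, to be left alone: steel wrench 170 long lying flat on the bench beside the wide tin; origin at its middle
- bearing: bystander, to be left alone: bearing ring, 70 outer dia x 18 tall, lying flat on the bench beside the wide tin (origin at the centre of its underside)
- block: bystander, to be left alone: black rubber block 70 x 45 x 30, lying on the bench to the right of the riser (origin at the centre of its underside)

How it is judged (in metres and radians):
On the way, in this order (a step that is already met when the one before it is completed fails the run):
1. the pin lies or stands in the grey bin, let go (x of pin_mid in the frame of bin between -0.07 and 0.07 m and y of pin_mid in the frame of bin between -0.085 and 0.085 m and z of pin_mid in the frame of bin between 0 and 0.075 m and contact force between the fingers and pin below 0.1 N), for 0.2 s.
2. the middle tin stands on the wide tin's floor, let go, the wide tin still out in front of the riser's deck (horizontal distance between middle_tin_mid and wide_tin_mid below 0.014 m and z of middle_tin_mid in the frame of wide_tin_mid between 0.019 and 0.03 m and angle between middle_tin_mid's own z axis and vertical below 0.1 rad and contact force between the fingers and middle_tin below 0.1 N and x of wide_tin_mid in the frame of riser_bay below -0.08 m), for 0.2 s.
3. the narrow tin stands on the middle tin's floor, let go, the nest still out in front of the riser's deck (all of step 2 and horizontal distance between narrow_tin_mid and middle_tin_mid below 0.014 m and z of narrow_tin_mid in the frame of middle_tin_mid between 0.019 and 0.03 m and angle between narrow_tin_mid's own z axis and vertical below 0.1 rad and contact force between the fingers and narrow_tin below 0.1 N), for 0.2 s.
4. the nest stands in the riser's middle bay, under the deck (x of wide_tin_mid in the frame of riser_bay between -0.05 and 0.06 m and y of wide_tin_mid in the frame of riser_bay between -0.055 and 0.055 m and angle between each of wide_tin_mid, middle_tin_mid, narrow_tin_mid's own z axis and vertical below 0.1 rad and height (world z) of wide_tin_mid below 0.035 m and horizontal distance between middle_tin_mid and wide_tin_mid below 0.014 m and z of middle_tin_mid in the frame of wide_tin_mid between 0.019 and 0.03 m and contact force between the fingers and middle_tin below 0.1 N and horizontal distance between narrow_tin_mid and middle_tin_mid below 0.014 m and z of narrow_tin_mid in the frame of middle_tin_mid between 0.019 and 0.03 m and contact force between the fingers and narrow_tin below 0.1 N), for 0.2 s.
At the end, for the whole second after the job is handed in: Pin in the grey bin; middle tin upright on the wide tin's floor, narrow tin upright on the middle tin's floor (axes within 14 mm, 6 deg); wide tin upright on the bench, its centre 50 mm before to 60 mm behind the deck's middle and 55 mm either side of the bay's; all let go, at rest (all of step 1 and all of step 4 and linear speed of each of pin, wide_tin, middle_tin, narrow_tin below 0.02 m/s); the robot touches nothing.
It fails at once if the jar, can, wrench, bearing or rubber block is moved by more than 30 mm (distance of any of jar, can, wrench, bearing, block from where it was at the start of the episode above 0.03 m).
It also fails if it takes over 72 s, if anything falls off the work surface, if the arm or the gripper's body presses on something with over 40 N, if the wrist force passes 120 N, or if a joint passes its speed limit or range.

## Working session

There is one attempt and no reset: what is moved stays moved. The work goes in short steps, Python scripts to look and compute and a tool call to move; the robot and the scene stay as the last step left them, time stands still between calls to the robot, and variables do not carry over. Pictures are saved under pics/ and viewed, at most 10 in all, crops included, and the job is handed in when it is done.

Besides the shell and the picture viewer there is one more tool, called as name(argument=value, ...) on one line, values as JSON. send_rows: Moves the arm, as the interface text tells. Its arguments: {"type":"object","properties":{"rows":{"type":"array","items":{"type":"object","properties":{"x":{"type":"number","minimum":-1,"maximum":1},"y":{"type":"number","minimum":-1,"maximum":1},"z":{"type":"number","minimum":-1,"maximum":1},"ax":{"type":"number","minimum":-1,"maximum":1},"ay":{"type":"number","minimum":-1,"maximum":1},"az":{"type":"number","minimum":-1,"maximum":1},"jaw":{"type":"number"}}}}},"required":["rows"]}

```bash
ls; mkdir -p pics; cat > h.py <<'E'
import numpy as np, cv2
from plant import bot
from scipy.spatial.transform import Rotation as Ro
def cloud(name):
    p,d=bot.capture(name); m=bot.camera_model(name)
    f=210/np.tan(np.radians(m["vertical_fov"])/2)
    v,u=np.mgrid[:420,:560]
    c=np.stack([(u-m["cx"])/f*d,(v-m["cy"])/f*d,d],-1)
    X=(c-np.array(m["t"]))@np.array(m["R"])
    X[d==0]=np.nan
    return p,X
E
python3 - <<'E'
from h import *
for n in("scene","top"):
    p,X=cloud(n); cv2.imwrite(f"pics/{n}0.png",p[:,:,::-1]); np.savez(f"{n}0.npz",p=p,X=X)
    m=bot.camera_model(n); R=np.array(m["R"]);print(n,m["vertical_fov"],m["cx"],m["cy"],(-R.T@m["t"]).round(),R[2].round(2))
print(bot.get_obs())
E
```

```text
pics
scene 43.33916661935108 282.53446949877343 201.5402019428158 [1451. -666.  805.] [-0.67  0.48 -0.56]
top 45.23356994106058 274.62546172868065 212.21965206343043 [ 311.  -69. 1398.] [ 0.22 -0.01 -0.97]
{'time': 0.1, 'joint_positions': array([ 1.17101179e+00,  3.42663096e-01,  1.52490698e+00, -3.39582479e-05,
        1.27542440e+00, -1.45984302e-01]), 'dq': array([-8.01416533e-04, -2.06592470e-03, -2.91270655e-03,  1.70989503e-04,
       -2.34598573e-03,  2.35204192e-05]), 'tau': array([ 2.04275493e-03, -4.32014287e+01, -2.44690937e+01,  7.19890511e-02,
        5.26491576e-02, -2.20265849e-05]), 'tool_pos': array([131.65591246, 507.84620325, 226.1143201 ]), 'tcp_rot': array([-3.14020102e+00, -1.71789221e-04,  2.88780221e+00]), 'contact_force': array([-0.1629268 , -0.09938322, -0.29225959]), 'moment': array([-0.04249483, -0.02184904, -0.04678463]), 'finger_force': 0.0, 'grip_width': 91.92502686929755}
```

View pics/scene0.png

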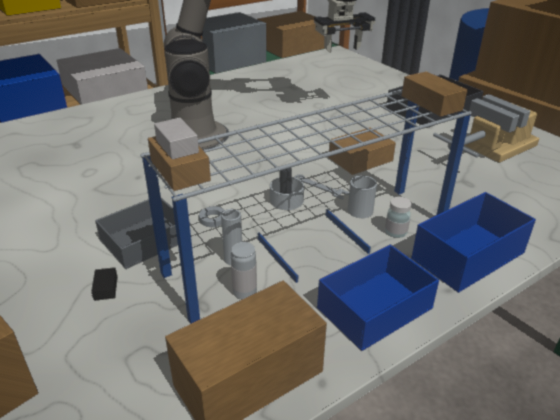

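View pics/top0.png

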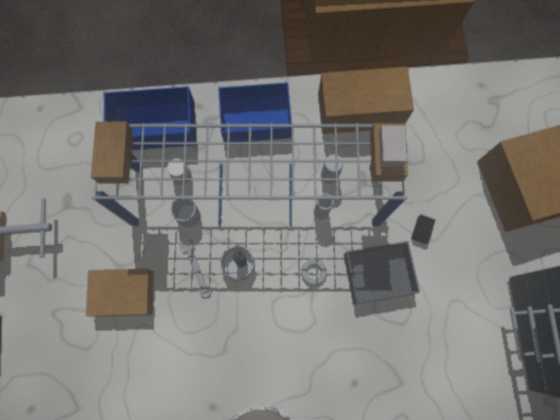

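The scene view shows the pin upright in the wide tin at about (287,185), the grey bin at (140,235) and the deck overhead. In the top view:

| Item | Pixel |
|---|---|
| wide tin, with pin | (238,265) |
| bin | (382,272) |
| middle tin, left bay | (183,210) |
| narrow tin, right bay | (323,207) |
| wrench | (198,270) |
| bearing | (315,272) |
| strips | u≈221 and 291 |

```bash
cat >> h.py <<'E'
def circ(P):
    A=np.c_[2*P[:,:2],np.ones(len(P))]; s=np.linalg.lstsq(A,(P[:,:2]**2).sum(1),rcond=None)[0]
    r=np.sqrt(s[2]+s[0]**2+s[1]**2); return np.r_[s[:2],r]
def sel(X,box,z0,z1):
    u0,v0,u1,v1=box; P=X[v0:v1,u0:u1].reshape(-1,3); P=P[~np.isnan(P[:,0])]
    return P[(P[:,2]>z0)&(P[:,2]<z1)]
def ringfit(P,r,c,n=8):
    # outer-rim fit: fixed radius, points near circle
    from scipy.optimize import least_squares
    f=lambda c:np.hypot(P[:,0]-c[0],P[:,1]-c[1])-r
    s=least_squares(f,c,loss="soft_l1",f_scale=1.5); return s.x,np.abs(s.fun).mean(),len(P)
E
python3 - <<'E'
from h import *
T=np.load("top0.npz");S=np.load("scene0.npz");X=T["X"];Y=S["X"]
b=sel(X,(200,300,320,400),-50,50);print("bench z",np.median(b[:,2]))
def s(n,P):
    print(n,len(P),"mean",P.mean(0).round(1),"min",P.min(0).round(),"max",P.max(0).round()) if len(P) else print(n,0)
box={"wide":(215,240,262,290),"mid":(165,190,202,228),"nar":(310,190,336,222),"jar":(162,155,192,185),"can":(320,150,348,180)}
hz={"wide":(44,56),"mid":(84,96),"nar":(124,136),"jar":(84,96),"can":(114,126)}
rr={"wide":44,"mid":32,"nar":20,"jar":28,"can":26}
for n in box:
    P=sel(X,box[n],*hz[n]); s(n,P)
    if len(P)>5: print("  ring",ringfit(P,rr[n],P.mean(0)[:2]))
P=sel(X,box["wide"],103,117);s("pintop",P)
P=sel(X,box["wide"],60,100);s("pinside",P)
for n,bx,z in(("bin",(340,235,425,310),(52,66)),("bearing",(298,255,332,292),(12,24)),("wrench",(183,238,215,303),(4,30)),("carton",(80,260,160,325),(58,72)),("block",(408,210,440,247),(24,36)),("deck",(85,118,415,205),(295,315)),("stripL",(215,160,226,226),(12,30)),("stripR",(286,160,298,226),(12,30)),):
    P=sel(X,bx,*z);s(n,P)
    if len(P)>10:
        r=cv2.minAreaRect(P[:,:2].astype(np.float32));print("   rect",np.round(r[0]),np.round(r[1]),round(r[2],1))
# scene view
for n,bx,z in(("mid",(345,170,380,222),(82,97)),("nar",(215,200,245,260),(122,137)),("pin",(270,155,300,205),(60,112)),("wide",(265,170,310,215),(42,54))):
    P=sel(Y,bx,*z);s("sc "+n,P)
    if len(P)>8: print("  ring",ringfit(P,{"mid":33,"nar":21,"pin":16,"wide":45}[n],P.mean(0)[:2]))
P=sel(Y,(140,90,475,185),295,312);s("sc deck",P)
r=cv2.minAreaRect(P[:,:2].astype(np.float32));print(r)
E
```

```text
bench z 0.6796897075925167
wide 177 mean [491.3  27.9  50.2] min [446. -17.  44.] max [537.  73.  56.]
  ring (array([491.28714027,  27.73123523]), np.float64(2.3508087906949697), 177)
mid 107 mean [633.4 162.   89.8] min [606. 126.  84.] max [667. 194.  96.]
  ring (array([639.70896909, 159.91647772]), np.float64(1.1928494442569675), 107)
nar 68 mean [ 616.3 -214.8  129.7] min [ 599. -237.  124.] max [ 642. -195.  136.]
  ring (array([ 620.69605071, -215.28820603]), np.float64(1.1118360295762506), 68)
jar 218 mean [756.3 175.6  90.7] min [733. 150.  84.] max [783. 199.  96.]
  ring (array([760.37083166, 154.09085507]), np.float64(8.650856883826698), 218)
can 181 mean [ 725.9 -248.8  120.1] min [ 703. -273.  114.] max [ 750. -227.  126.]
  ring (array([ 730.05688485, -260.82139164]), np.float64(7.948583054355699), 181)
pintop 118 mean [497.2  18.  108.9] min [482.   3. 104.] max [513.  32. 115.]
pinside 26 mean [486.7  12.9  79.3] min [482.   3.  61.] max [500.  31. 100.]
bin 481 mean [ 436.5 -358.1   59.6] min [ 359. -448.   52.] max [ 513. -266.   66.]
   rect [ 436. -357.] [140. 1
[... 980 characters left out ...]
1.7474572287928116), 141)
sc nar 136 mean [ 622.6 -217.3  126.5] min [ 598. -248.  122.] max [ 711. -194.  131.]
  ring (array([ 621.20914519, -217.05890082]), np.float64(2.2330605929137484), 136)
sc pin 201 mean [506.1  12.5  85.5] min [489.  -0.  60.] max [515.  34. 109.]
  ring (array([519.54011026,   6.28821276]), np.float64(4.431962297961952), 201)
sc wide 214 mean [500.7  18.5  46.7] min [443. -20.  42.] max [538.  71.  54.]
  ring (array([489.74385596,  27.22435411]), np.float64(5.845777267711258), 214)
sc deck 4588 mean [694.1 -41.  304. ] min [ 566. -384.  295.] max [803. 312. 312.]
((685.2984008789062, -33.58929443359375), (706.7363891601562, 185.56568908691406), 85.40303039550781)
```

```bash
cat >> h.py <<'E'
R0=np.diag([-1.,1,-1])
def rot(az,tilt): return Ro.from_euler("z",az,degrees=True)*Ro.from_euler("y",-tilt,degrees=True)*Ro.from_matrix(R0)
def plan(*W):
    """W: (x,y,z,az,tilt) TCP world waypoints -> row numbers"""
    o=bot.get_obs(); p=o["tool_pos"]; A=Ro.from_euler("xyz",o["tcp_rot"])
    print("t",round(o["time"],2),"tcp",p.round(1),"w",round(o["grip_width"],1),"F",o["contact_force"].round(1))
    for w in W:
        d=A.inv().apply(np.array(w[:3])-p)/200; r=(A.inv()*rot(*w[3:])).as_rotvec()/np.radians(60)
        print(w,"->",d.round(3),r.round(3),"|d|mm",round(np.linalg.norm(d)*200))
E
python3 -c "
from h import *
plan((255,345,225,0,0),(380,180,215,0,0),(497,18,200,0,0))"
```

```text
t 0.1 tcp [131.7 507.8 226.1] w 91.9 F [-0.2 -0.1 -0.3]
(255, 345, 225, 0, 0) -> [-0.801 -0.633  0.006] [-0.001 -0.    -0.242] |d|mm 204
(380, 180, 215, 0, 0) -> [-1.614 -1.275  0.057] [-0.001 -0.    -0.242] |d|mm 411
(497, 18, 200, 0, 0) -> [-2.383 -1.912  0.133] [-0.001 -0.    -0.242] |d|mm 612
```

send_rows(rows=[{"x": -0.1, "y": -0.08, "z": 0, "az": -0.05, "jaw": 1}, {"x": -0.25, "y": -0.2, "z": 0, "az": -0.1, "jaw": 1}, {"x": -0.4, "y": -0.32, "z": 0, "az": -0.15, "jaw": 1}, {"x": -0.55, "y": -0.44, "z": 0, "az": -0.2, "jaw": 1}, {"x": -0.7, "y": -0.56, "z": 0, "az": -0.242, "jaw": 1}, {"x": -0.8, "y": -0.64, "z": 0, "az": -0.242, "jaw": 1}, {"x": -0.9, "y": -0.72, "z": 0, "az": -0.242, "jaw": 1}, {"x": -1, "y": -0.8, "z": 0, "az": -0.242, "jaw": 1}, {"x": -1, "y": -0.8, "z": 0, "az": -0.242, "jaw": 1}, {"x": -1, "y": -0.8, "z": 0, "az": -0.242, "jaw": 1}])

```text
schema error: expected keys x, y, z, ax, ay, az, jaw
```

```bash
python3 -c "
from h import *
plan((430,120,200,0,0),(497,18,180,0,0),(497,18,66,0,0))"
```

```text
t 0.1 tcp [131.7 507.8 226.1] w 91.9 F [-0.2 -0.1 -0.3]
(430, 120, 200, 0, 0) -> [-1.931 -1.502  0.132] [-0.001 -0.    -0.242] |d|mm 490
(497, 18, 180, 0, 0) -> [-2.383 -1.912  0.233] [-0.001 -0.    -0.242] |d|mm 613
(497, 18, 66, 0, 0) -> [-2.383 -1.911  0.803] [-0.001 -0.    -0.242] |d|mm 632
```

send_rows(rows=[{"x": -0.1, "y": -0.08, "z": 0, "ax": 0, "ay": 0, "az": -0.05, "jaw": 1}, {"x": -0.25, "y": -0.2, "z": 0, "ax": 0, "ay": 0, "az": -0.1, "jaw": 1}, {"x": -0.4, "y": -0.32, "z": 0, "ax": 0, "ay": 0, "az": -0.15, "jaw": 1}, {"x": -0.55, "y": -0.44, "z": 0, "ax": 0, "ay": 0, "az": -0.2, "jaw": 1}, {"x": -0.7, "y": -0.56, "z": 0, "ax": 0, "ay": 0, "az": -0.242, "jaw": 1}, {"x": -0.8, "y": -0.64, "z": 0, "ax": 0, "ay": 0, "az": -0.242, "jaw": 1}, {"x": -0.9, "y": -0.72, "z": 0, "ax": 0, "ay": 0, "az": -0.242, "jaw": 1}, {"x": -1, "y": -0.8, "z": 0, "ax": 0, "ay": 0, "az": -0.242, "jaw": 1}, {"x": -1, "y": -0.8, "z": 0, "ax": 0, "ay": 0, "az": -0.242, "jaw": 1}, {"x": -1, "y": -0.8, "z": 0, "ax": 0, "ay": 0, "az": -0.242, "jaw": 1}])

```text
time: 1.35
tool_pos: [284.9, 303.4, 226.6]
tcp_rot: [3.141, -0.0, 3.141]
contact_force: [0.0, -0.2, 0.4]
grip_width: 91.6
finger_force: 0.0
```

```bash
python3 -c "
from h import *
plan((430,150,180,0,0),(497,18,180,0,0),(497,18,66,0,0))"
```

```text
t 1.35 tcp [284.9 303.4 226.6] w 91.6 F [ 0.  -0.2  0.4]
(430, 150, 180, 0, 0) -> [-0.726 -0.766  0.233] [ 0.    -0.    -0.001] |d|mm 216
(497, 18, 180, 0, 0) -> [-1.062 -1.426  0.232] [ 0.    -0.    -0.001] |d|mm 359
(497, 18, 66, 0, 0) -> [-1.062 -1.426  0.802] [ 0.    -0.    -0.001] |d|mm 390
```

send_rows(rows=[{"x": -0.1, "y": -0.1, "z": 0.03, "ax": 0, "ay": 0, "az": 0, "jaw": 1}, {"x": -0.25, "y": -0.25, "z": 0.06, "ax": 0, "ay": 0, "az": 0, "jaw": 1}, {"x": -0.4, "y": -0.4, "z": 0.1, "ax": 0, "ay": 0, "az": 0, "jaw": 1}, {"x": -0.55, "y": -0.55, "z": 0.15, "ax": 0, "ay": 0, "az": 0, "jaw": 1}, {"x": -0.7, "y": -0.7, "z": 0.2, "ax": 0, "ay": 0, "az": 0, "jaw": 1}, {"x": -0.8, "y": -0.8, "z": 0.23, "ax": 0, "ay": 0, "az": 0, "jaw": 1}, {"x": -0.9, "y": -0.9, "z": 0.23, "ax": 0, "ay": 0, "az": 0, "jaw": 1}, {"x": -0.98, "y": -1, "z": 0.23, "ax": 0, "ay": 0, "az": 0, "jaw": 1}, {"x": -0.98, "y": -1, "z": 0.23, "ax": 0, "ay": 0, "az": 0, "jaw": 1}, {"x": -0.98, "y": -1, "z": 0.23, "ax": 0, "ay": 0, "az": 0, "jaw": 1}])

```text
time: 2.6
tool_pos: [480.4, 104.1, 180.5]
tcp_rot: [3.141, -0.001, -3.141]
contact_force: [-0.7, 0.0, 0.7]
grip_width: 91.8
finger_force: 0.0
```

send_rows(rows=[{"x": -0.02, "y": -0.1, "z": 0, "ax": 0, "ay": 0, "az": 0, "jaw": 1}, {"x": -0.05, "y": -0.25, "z": 0, "ax": 0, "ay": 0, "az": 0, "jaw": 1}, {"x": -0.07, "y": -0.37, "z": 0.0, "ax": 0, "ay": 0, "az": 0, "jaw": 1}, {"x": -0.083, "y": -0.43, "z": 0.03, "ax": 0, "ay": 0, "az": 0, "jaw": 1}, {"x": -0.083, "y": -0.43, "z": 0.18, "ax": 0, "ay": 0, "az": 0, "jaw": 1}, {"x": -0.083, "y": -0.43, "z": 0.33, "ax": 0, "ay": 0, "az": 0, "jaw": 1}, {"x": -0.083, "y": -0.43, "z": 0.46, "ax": 0, "ay": 0, "az": 0, "jaw": 1}, {"x": -0.083, "y": -0.43, "z": 0.55, "ax": 0, "ay": 0, "az": 0, "jaw": 1}, {"x": -0.083, "y": -0.43, "z": 0.57, "ax": 0, "ay": 0, "az": 0, "jaw": 1}, {"x": -0.083, "y": -0.43, "z": 0.57, "ax": 0, "ay": 0, "az": 0, "jaw": 0.2}])

```text
time: 3.85
tool_pos: [497.7, 17.6, 66.9]
tcp_rot: [3.141, -0.0, -3.141]
contact_force: [0.5, 0.2, 0.6]
grip_width: 85.8
finger_force: 0.0
```

send_rows(rows=[{"x": 0, "y": 0, "z": 0, "ax": 0, "ay": 0, "az": 0, "jaw": -1}, {"x": 0, "y": 0, "z": 0, "ax": 0, "ay": 0, "az": 0, "jaw": -1}, {"x": 0, "y": 0, "z": 0, "ax": 0, "ay": 0, "az": 0, "jaw": -1}, {"x": 0, "y": 0, "z": 0, "ax": 0, "ay": 0, "az": 0, "jaw": -1}, {"x": 0, "y": 0, "z": 0, "ax": 0, "ay": 0, "az": 0, "jaw": -1}, {"x": 0, "y": 0, "z": 0, "ax": 0, "ay": 0, "az": 0, "jaw": -1}, {"x": 0, "y": 0, "z": -0.05, "ax": 0, "ay": 0, "az": 0, "jaw": -1}, {"x": 0, "y": 0, "z": -0.15, "ax": 0, "ay": 0, "az": 0, "jaw": -1}, {"x": 0, "y": 0, "z": -0.3, "ax": 0, "ay": 0, "az": 0, "jaw": -1}, {"x": 0, "y": 0, "z": -0.4, "ax": 0, "ay": 0, "az": 0, "jaw": -1}])

```text
time: 5.1
tool_pos: [497.9, 17.0, 148.4]
tcp_rot: [-3.142, 0.001, 3.141]
contact_force: [0.2, 0.6, -2.6]
grip_width: 31.3
finger_force: 29.9
```

send_rows(rows=[{"x": 0.01, "y": -0.06, "z": 0, "ax": 0, "ay": 0, "az": 0, "jaw": -1}, {"x": 0.03, "y": -0.15, "z": 0, "ax": 0, "ay": 0, "az": 0, "jaw": -1}, {"x": 0.05, "y": -0.27, "z": 0, "ax": 0, "ay": 0, "az": 0, "jaw": -1}, {"x": 0.07, "y": -0.4, "z": 0, "ax": 0, "ay": 0, "az": 0, "jaw": -1}, {"x": 0.09, "y": -0.5, "z": 0, "ax": 0, "ay": 0, "az": 0, "jaw": -1}, {"x": 0.11, "y": -0.6, "z": 0, "ax": 0, "ay": 0, "az": 0, "jaw": -1}, {"x": 0.12, "y": -0.7, "z": 0, "ax": 0, "ay": 0, "az": 0, "jaw": -1}, {"x": 0.13, "y": -0.8, "z": 0, "ax": 0, "ay": 0, "az": 0, "jaw": -1}, {"x": 0.14, "y": -0.9, "z": 0, "ax": 0, "ay": 0, "az": 0, "jaw": -1}, {"x": 0.15, "y": -1, "z": 0, "ax": 0, "ay": 0, "az": 0, "jaw": -1}])

```text
time: 6.35
tool_pos: [466.7, -184.0, 145.7]
tcp_rot: [3.141, -0.002, 3.141]
contact_force: [-1.4, 1.5, -2.4]
grip_width: 31.6
finger_force: 29.9
```

send_rows(rows=[{"x": 0.02, "y": -0.12, "z": 0, "ax": 0, "ay": 0, "az": 0, "jaw": -1}, {"x": 0.04, "y": -0.25, "z": 0, "ax": 0, "ay": 0, "az": 0, "jaw": -1}, {"x": 0.06, "y": -0.4, "z": 0, "ax": 0, "ay": 0, "az": 0, "jaw": -1}, {"x": 0.1, "y": -0.55, "z": 0, "ax": 0, "ay": 0, "az": 0, "jaw": -1}, {"x": 0.14, "y": -0.7, "z": 0, "ax": 0, "ay": 0, "az": 0, "jaw": -1}, {"x": 0.16, "y": -0.8, "z": 0, "ax": 0, "ay": 0, "az": 0, "jaw": -1}, {"x": 0.16, "y": -0.875, "z": 0.05, "ax": 0, "ay": 0, "az": 0, "jaw": -1}, {"x": 0.16, "y": -0.875, "z": 0.15, "ax": 0, "ay": 0, "az": 0, "jaw": -1}, {"x": 0.16, "y": -0.875, "z": 0.28, "ax": 0, "ay": 0, "az": 0, "jaw": -1}, {"x": 0.16, "y": -0.875, "z": 0.35, "ax": 0, "ay": 0, "az": 0, "jaw": -1}])

```text
time: 7.6
tool_pos: [435.1, -357.0, 74.6]
tcp_rot: [3.139, -0.002, -3.141]
contact_force: [0.1, -0.4, -1.9]
grip_width: 31.7
finger_force: 29.9
```

send_rows(rows=[{"x": 0, "y": 0, "z": 0.025, "ax": 0, "ay": 0, "az": 0, "jaw": -1}, {"x": 0, "y": 0, "z": 0.025, "ax": 0, "ay": 0, "az": 0, "jaw": -0.1}, {"x": 0, "y": 0, "z": 0.025, "ax": 0, "ay": 0, "az": 0, "jaw": 0.5}, {"x": 0, "y": 0, "z": 0.025, "ax": 0, "ay": 0, "az": 0, "jaw": 1}, {"x": 0, "y": 0, "z": 0, "ax": 0, "ay": 0, "az": 0, "jaw": 1}, {"x": 0, "y": 0, "z": -0.1, "ax": 0, "ay": 0, "az": 0, "jaw": 1}, {"x": 0, "y": 0, "z": -0.25, "ax": 0, "ay": 0, "az": 0, "jaw": 1}, {"x": 0, "y": 0, "z": -0.4, "ax": 0, "ay": 0, "az": 0, "jaw": 1}, {"x": 0, "y": 0, "z": -0.5, "ax": 0, "ay": 0, "az": 0, "jaw": 1}, {"x": 0, "y": 0, "z": -0.5, "ax": 0, "ay": 0, "az": 0, "jaw": 1}])

```text
time: 8.85
tool_pos: [436.3, -358.6, 178.6]
tcp_rot: [-3.139, 0.003, 3.141]
contact_force: [-0.2, 0.3, 0.1]
grip_width: 91.6
finger_force: 0.0
```

```bash
python3 - <<'E'
from h import *
p,X=cloud("scene"); cv2.imwrite("pics/s1.png",p[:,:,::-1])
m=bot.camera_model("scene")
P=sel(X,(90,195,185,265),15,140)
P=P[(np.abs(P[:,0]-436)<55)&(np.abs(P[:,1]+357)<65)]
print("in bin",len(P),P.mean(0).round() if len(P) else 0,P[:,2].max() if len(P) else 0)
P=sel(X,(265,170,310,220),42,54); print("wide rim",ringfit(P,44,[491,28]))
# go to middle tin: grasp pt (640,159,75), tilt 40 az 0 ; TCP = g+19*dir
s,c=np.sin(np.radians(40)),np.cos(np.radians(40))
g=np.array([640,159.,75]); d=np.array([s,0,-c])
tcp=g+19*d; print("TCP grasp",tcp.round(1), "pre",(tcp-100*np.array([1,0,-.3])).round(1))
plan((436,-160,230,0,20),(500,0,230,0,40))
E
```

```text
in bin 520 [ 444. -362.   69.] 111.82376305203867
wide rim (array([491.53051504,  25.82824806]), np.float64(1.62447575476812), 195)
TCP grasp [652.2 159.   60.4] pre [552.2 159.   90.4]
t 8.9 tcp [ 435.7 -358.1  177.2] w 91.2 F [-0.6 -0.  -0.7]
(436, -160, 230, 0, 20) -> [-0.001  0.99  -0.265] [-0.001 -0.332 -0.   ] |d|mm 205
(500, 0, 230, 0, 40) -> [-0.321  1.79  -0.265] [-0.001 -0.666 -0.   ] |d|mm 368
```

send_rows(rows=[{"x": 0, "y": 0.06, "z": -0.1, "ax": 0, "ay": 0, "az": 0, "jaw": 1}, {"x": -0.05, "y": 0.18, "z": -0.2, "ax": 0, "ay": -0.1, "az": 0, "jaw": 1}, {"x": -0.1, "y": 0.3, "z": -0.25, "ax": 0, "ay": -0.2, "az": 0, "jaw": 1}, {"x": -0.15, "y": 0.45, "z": -0.25, "ax": 0, "ay": -0.3, "az": 0, "jaw": 1}, {"x": -0.2, "y": 0.58, "z": -0.25, "ax": 0, "ay": -0.4, "az": 0, "jaw": 1}, {"x": -0.25, "y": 0.7, "z": -0.25, "ax": 0, "ay": -0.5, "az": 0, "jaw": 1}, {"x": -0.3, "y": 0.8, "z": -0.25, "ax": 0, "ay": -0.6, "az": 0, "jaw": 1}, {"x": -0.3, "y": 0.9, "z": -0.25, "ax": 0, "ay": -0.667, "az": 0, "jaw": 1}, {"x": -0.3, "y": 1, "z": -0.25, "ax": 0, "ay": -0.667, "az": 0, "jaw": 1}, {"x": -0.3, "y": 1, "z": -0.25, "ax": 0, "ay": -0.667, "az": 0, "jaw": 1}])

```text
time: 10.15
tool_pos: [494.9, -156.6, 225.6]
tcp_rot: [3.14, 0.697, 3.141]
contact_force: [-0.2, -0.4, 0.5]
grip_width: 92.2
finger_force: 0.0
```

```bash
python3 -c "
from h import *
o=bot.get_obs();print(o['joint_positions'].round(2))
plan((500,20,230,0,40),(520,159,130,0,40))"
```

```text
[-0.73  0.08  2.11  0.89  0.58 -2.97]
t 10.15 tcp [ 494.9 -156.6  225.6] w 92.2 F [-0.2 -0.4  0.5]
(500, 20, 230, 0, 40) -> [-0.034  0.883  0.001] [ 0.001 -0.002 -0.   ] |d|mm 177
(520, 159, 130, 0, 40) -> [0.211 1.577 0.449] [ 0.001 -0.002 -0.   ] |d|mm 331
```

send_rows(rows=[{"x": 0, "y": 0.06, "z": 0, "ax": 0, "ay": 0, "az": 0, "jaw": 1}, {"x": 0, "y": 0.15, "z": 0, "ax": 0, "ay": 0, "az": 0, "jaw": 1}, {"x": 0, "y": 0.27, "z": 0, "ax": 0, "ay": 0, "az": 0, "jaw": 1}, {"x": 0, "y": 0.4, "z": 0, "ax": 0, "ay": 0, "az": 0, "jaw": 1}, {"x": 0, "y": 0.5, "z": 0, "ax": 0, "ay": 0, "az": 0, "jaw": 1}, {"x": 0, "y": 0.6, "z": 0, "ax": 0, "ay": 0, "az": 0, "jaw": 1}, {"x": 0, "y": 0.7, "z": 0, "ax": 0, "ay": 0, "az": 0, "jaw": 1}, {"x": 0, "y": 0.8, "z": 0, "ax": 0, "ay": 0, "az": 0, "jaw": 1}, {"x": 0, "y": 0.9, "z": 0, "ax": 0, "ay": 0, "az": 0, "jaw": 1}, {"x": 0, "y": 1, "z": 0, "ax": 0, "ay": 0, "az": 0, "jaw": 1}])

```text
time: 11.4
tool_pos: [495.5, 42.1, 229.4]
tcp_rot: [3.139, 0.694, 3.141]
contact_force: [0.0, -0.8, -0.3]
grip_width: 91.8
finger_force: 0.0
```

```bash
python3 -c "
from h import *
o=bot.get_obs();print(o['joint_positions'].round(2))
plan((510,159,150,0,40),(560,159,80,0,40),(652,159,61,0,40))"
```

```text
[-0.12  0.    2.18  0.29  0.28 -1.94]
t 11.4 tcp [495.5  42.1 229.4] w 91.8 F [ 0.  -0.8 -0.3]
(510, 159, 150, 0, 40) -> [0.198 0.584 0.352] [ 0.001 -0.004 -0.001] |d|mm 142
(560, 159, 80, 0, 40) -> [0.23  0.583 0.781] [ 0.001 -0.004 -0.001] |d|mm 200
(652, 159, 61, 0, 40) -> [-0.063  0.583  1.149] [ 0.001 -0.004 -0.001] |d|mm 258
```

send_rows(rows=[{"x": 0, "y": 0.05, "z": 0.03, "ax": 0, "ay": 0, "az": 0, "jaw": 1}, {"x": 0.02, "y": 0.12, "z": 0.07, "ax": 0, "ay": 0, "az": 0, "jaw": 1}, {"x": 0.04, "y": 0.2, "z": 0.12, "ax": 0, "ay": 0, "az": 0, "jaw": 1}, {"x": 0.06, "y": 0.3, "z": 0.18, "ax": 0, "ay": 0, "az": 0, "jaw": 1}, {"x": 0.08, "y": 0.4, "z": 0.24, "ax": 0, "ay": 0, "az": 0, "jaw": 1}, {"x": 0.1, "y": 0.5, "z": 0.3, "ax": 0, "ay": 0, "az": 0, "jaw": 1}, {"x": 0.12, "y": 0.58, "z": 0.35, "ax": 0, "ay": 0, "az": 0, "jaw": 1}, {"x": 0.14, "y": 0.58, "z": 0.4, "ax": 0, "ay": 0, "az": 0, "jaw": 1}, {"x": 0.16, "y": 0.58, "z": 0.45, "ax": 0, "ay": 0, "az": 0, "jaw": 1}, {"x": 0.16, "y": 0.58, "z": 0.45, "ax": 0, "ay": 0, "az": 0, "jaw": 1}])

```text
time: 12.65
tool_pos: [528.5, 176.0, 161.2]
tcp_rot: [-3.1, 0.67, 3.14]
contact_force: [-0.1, -1.6, 0.4]
grip_width: 91.7
finger_force: 0.0
```

```bash
cat > kin.py <<'E'
from h import *
E=lambda ax,a:Ro.from_euler(ax,a).as_matrix()
def Rots(q,s=1):
    A=E("z",q[0]);B=A@E("y",q[1]);C=B@E("y",q[2]);D=C@E("z",s*q[3]);F=D@E("y",q[4]);return A,B,C,D,F,F@E("z",q[5]+np.pi/2)
def rows(q,s=1):
    A,B,C,D,F,G=Rots(q,s)
    return np.c_[A[:,2],A[:,1],B[:,2],C[:,2],C[:,0],D[:,1],F[:,0],F[:,2]]  # h,y0,a,b,e,y4,w,L
def fit(data,s=1):
    return np.linalg.lstsq(np.vstack([rows(q,s) for q,p in data]),np.hstack([p for q,p in data]),rcond=None)
E
python3 - <<'E'
from kin import *
o=bot.get_obs();q=o['joint_positions'];print(q.round(3),o["tool_pos"],o["tcp_rot"])
for s in(1,-1):
    print(s,Ro.from_matrix(Rots(q,s)[5]).as_euler("xyz").round(3))
D=[([1.17101,.342663,1.524907,0,1.275424,-.145984],[131.656,507.846,226.114]),([-.73,.08,2.11,.89,.58,-2.97],[494.9,-156.6,225.6]),([-.12,0,2.18,.29,.28,-1.94],[495.5,42.1,229.4]),(q,o["tool_pos"])]
for s in(1,-1):
    x,r,k,sv=fit(D,s);print(s,x.round(1),r,k,sv.round(2))
E
```

```text
[ 0.318  0.273  2.077 -0.994  0.283 -0.339] [528.4612926  176.02627591 161.19635614] [-3.1001304   0.66966881  3.14037001]
1 [-3.1   0.67  3.14]
-1 [ 2.706 -0.528  1.45 ]
1 [224.6  77.3 508.  380.4  49.1  -0.9   0.7 318.9] [3.28852401] 8 [3.85 2.73 2.67 1.15 0.93 0.56 0.28 0.12]
-1 [-344.7  103.4  358.9  155.5 -350.4   -8.7 -144.9   39.9] [7351.72740555] 8 [3.85 2.73 2.67 1.15 0.93 0.56 0.28 0.12]
```

```bash
cat >> kin.py <<'E'
from scipy.optimize import least_squares
PAR=np.array([224.6,77.3,508,380.4,49.1,-.9,.7,318.9])
LO=np.array([-2.53,-.77,.04,-1,.28,-3.11]);HI=np.array([2.53,2.02,2.7,4.14,2.66,3.11])
def ik(p,R,q0s=None):
    best=None
    for q0 in ([0,.4,1.7,0,.6,-1.5],[0,.4,1.7,-.6,.6,-.8],[0,.4,1.7,.6,.6,-2.2]):
        f=lambda q:np.r_[(rows(q)@PAR-p)/10,(Rots(q)[5]-R.as_matrix()).ravel()*20]
        s=least_squares(f,np.clip(q0,LO+.01,HI-.01),bounds=(LO,HI))
        if best is None or s.cost<best.cost: best=s
    return best.x,best.cost
def tcp(g,az,tilt,back=19): # grasp point -> TCP
    return np.array(g)+back*rot(az,tilt).as_matrix()[:,2]
E
python3 - <<'E'
from kin import *
J={"midgrasp":(640,159,75),"midpull":(545,159,85),"midhover":(491,27,135),"midplace":(491,27,79),"nargrasp":(621,-216,115),"narpull":(525,-200,125),"narhover":(491,27,225),"narplace":(491,27,123)}
for n,g in J.items():
  for tilt in(20,30,40):
    o=[]
    for az in(-50,-30,-15,0,15,30):
        q,c=ik(tcp(g,az,tilt),rot(az,tilt)); o.append(f"{az}:{min((q-LO).min(),(HI-q).min()):.2f}" if c<.05 else f"{az}:X")
    print(n,tilt,*o)
E
```

```text
midgrasp 20 -50:0.58 -30:0.42 -15:0.32 0:0.25 15:0.25 30:0.30
midgrasp 30 -50:0.32 -30:0.27 -15:0.11 0:X 15:X 30:0.10
midgrasp 40 -50:0.05 -30:X -15:X 0:X 15:X 30:X
midpull 20 -50:0.50 -30:0.33 -15:0.22 0:0.15 15:0.14 30:0.19
midpull 30 -50:0.25 -30:0.14 -15:0.06 0:X 15:X 30:0.02
midpull 40 -50:0.00 -30:X -15:X 0:X 15:X 30:X
midhover 20 -50:0.42 -30:0.27 -15:0.20 0:0.19 15:0.24 30:0.34
midhover 30 -50:0.21 -30:0.12 -15:X 0:X 15:0.07 30:0.00
midhover 40 -50:X -30:X -15:X 0:X 15:X 30:X
midplace 20 -50:0.28 -30:0.12 -15:0.04 0:0.02 15:0.09 30:0.19
midplace 30 -50:0.03 -30:X -15:X 0:X 15:X 30:X
midplace 40 -50:X -30:X -15:X 0:X 15:X 30:X
nargrasp 20 -50:0.41 -30:0.33 -15:0.34 0:0.40 15:0.47 30:0.19
nargrasp 30 -50:0.21 -30:0.05 -15:0.07 0:0.21 15:0.14 30:X
nargrasp 40 -50:X -30:X -15:X 0:X 15:X 30:X
narpull 20 -50:0.30 -30:0.23 -15:0.25 0:0.33 15:0.33 30:0.05
narpull 30 -50:0.11 -30:X -15:0.01 0:0.18 15:X 30:X
narpull 40 -50:X -30:X -15:X 0:X 15:X 30:X
narhover 20 -50:0.65 -30:0.52 -15:0.47 0:0.46 15:0.50 30:0.58
narhover 30 -50:0.39 -30:0.35 -15:0.23 0:0.21 15:0.31 30:0.28
narhover 40 -50:0.10 -30:0.06 -15:0.00 0:X 15:0.18 30:X
narplace 20 -50:0.39 -30:0.24 -15:0.17 0:0.16 15:0.21 30:0.31
narplace 30 -50:0.18 -30:0.09 -15:X 0:X 15:0.04 30:X
narplace 40 -50:X -30:X -15:X 0:X 15:X 30:X
```

```bash
python3 - <<'E'
from kin import *
J={"midgrasp":(640,159,75),"midpull":(545,159,85),"midhover":(572,2,140),"midplace":(572,2,79),"nargrasp":(621,-216,115),"narpull":(525,-200,125),"narhover":(572,2,225),"narplace":(572,2,123),"push0":(430,45,33),"push1":(530,15,33),"push2":(620,-10,33),"push3":(640,-15,33)}
for n,g in J.items():
  for tilt in((25,30,35) if n[0]!="p" else (0,10,20)):
    o=[]
    for az in(-50,-40,-30,-15,0,15,30):
        q,c=ik(tcp(g,az,tilt),rot(az,tilt)); o.append(f"{az}:{min((q-LO).min(),(HI-q).min()):.2f}" if c<.05 else f"{az}:X")
    print(n,tilt,*o)
E
```

```text
midgrasp 25 -50:0.45 -40:0.45 -30:0.35 -15:0.21 0:0.11 15:0.11 30:0.19
midgrasp 30 -50:0.32 -40:0.28 -30:0.27 -15:0.11 0:X 15:X 30:0.10
midgrasp 35 -50:0.18 -40:0.11 -30:0.04 -15:0.00 0:X 15:X 30:0.00
midpull 25 -50:0.39 -40:0.37 -30:0.28 -15:0.13 0:0.01 15:0.00 30:0.09
midpull 30 -50:0.25 -40:0.19 -30:0.14 -15:0.06 0:X 15:X 30:0.02
midpull 35 -50:0.12 -40:0.02 -30:X -15:X 0:X 15:X 30:X
midhover 25 -50:0.44 -40:0.34 -30:0.25 -15:0.16 0:0.15 15:0.23 30:0.32
midhover 30 -50:0.29 -40:0.28 -30:0.16 -15:0.02 0:0.02 15:0.15 30:0.11
midhover 35 -50:0.11 -40:0.07 -30:0.06 -15:X 0:X 15:0.09 30:X
midplace 25 -50:0.31 -40:0.21 -30:0.11 -15:0.00 0:0.00 15:0.09 30:0.15
midplace 30 -50:0.15 -40:0.10 -30:0.04 -15:X 0:X 15:0.03 30:X
midplace 35 -50:X -40:X -30:X -15:X 0:X 15:X 30:X
nargrasp 25 -50:0.30 -40:0.23 -30:0.19 -15:0.20 0:0.30 15:0.32 30:0.05
nargrasp 30 -50:0.21 -40:0.11 -30:0.05 -15:0.07 0:0.21 15:0.14 30:X
nargrasp 35 -50:0.14 -40:0.00 -30:X -15:X 0:0.14 15:X 30:X
narpull 25 -50:0.19 -40:0.12 -30:0.09 -15:0.13 0:0.24 15:0.15 30:X
narpull 30 -50:0.11 -40:0.00 -30:X -15:0.01 0:0.18 15:X 30
[... 553 characters left out ...]
.16 -30:0.12 -15:0.09 0:0.08 15:0.10 30:0.14
push0 20 -50:0.14 -40:0.05 -30:X -15:X 0:X 15:X 30:X
push1 0 -50:0.50 -40:0.50 -30:0.50 -15:0.50 0:0.50 15:0.50 30:0.50
push1 10 -50:0.33 -40:0.29 -30:0.26 -15:0.24 0:0.23 15:0.25 30:0.29
push1 20 -50:0.22 -40:0.13 -30:0.05 -15:X 0:X 15:0.02 30:0.14
push2 0 -50:0.65 -40:0.65 -30:0.65 -15:0.65 0:0.65 15:0.65 30:0.65
push2 10 -50:0.47 -40:0.43 -30:0.40 -15:0.38 0:0.38 15:0.40 30:0.44
push2 20 -50:0.32 -40:0.24 -30:0.17 -15:0.10 0:0.10 15:0.16 30:0.26
push3 0 -50:0.68 -40:0.68 -30:0.68 -15:0.68 0:0.68 15:0.68 30:0.68
push3 10 -50:0.50 -40:0.46 -30:0.44 -15:0.41 0:0.41 15:0.43 30:0.47
push3 20 -50:0.35 -40:0.27 -30:0.20 -15:0.13 0:0.13 15:0.19 30:0.29
```

```bash
cat >> kin.py <<'E'
def plan2(base,*W):
    """base: None=measured, or (x,y,z,az,tilt) commanded; W same -> rows + IK margin"""
    o=bot.get_obs()
    p,A=(o["tool_pos"],Ro.from_euler("xyz",o["tcp_rot"])) if base is None else (np.array(base[:3]),rot(*base[3:]))
    print("t",round(o["time"],2),"tcp",o["tool_pos"].round(1),"q",o["joint_positions"].round(2))
    for w in W:
        d=A.inv().apply(np.array(w[:3])-p)/200; r=(A.inv()*rot(*w[3:])).as_rotvec()/np.radians(60)
        q,c=ik(np.array(w[:3]),rot(*w[3:]))
        print(np.round(w,1),"->",d.round(3),r.round(3),"m%.2f c%.2g q4 %.2f"%(min((q-LO).min(),(HI-q).min()),c,q[3]))
E
python3 - <<'E'
from kin import *
plan2((529,158,140,0,40),(545,200,125,-12,34),(548,201,110,-25,28),(548,201,75,-25,28),(648,155,58,-25,28),)
print("later")
plan2((648,155,58,-25,28),tuple(tcp((640,159,80),-25,28))+(-25,28),tuple(tcp((552,200,85),-25,28))+(-25,28),tuple(tcp((520,170,160),-40,28))+(-40,28),tuple(tcp((491,27,150),-55,28))+(-55,28),tuple(tcp((491,27,79),-55,28))+(-55,28))
E
```

```text
t 12.65 tcp [528.5 176.  161.2] q [ 0.32  0.27  2.08 -0.99  0.28 -0.34]
[545 200 125 -12  34] -> [-0.013  0.21   0.109] [0.12 0.1  0.16] m0.12 c2.2e-28 q4 -0.88
[548 201 110 -25  28] -> [0.024 0.215 0.176] [0.233 0.197 0.346] m0.34 c1.6e-28 q4 -0.65
[548 201  75 -25  28] -> [0.136 0.215 0.31 ] [0.233 0.197 0.346] m0.27 c1.3e-28 q4 -0.73
[648 155  58 -25  28] -> [-0.192 -0.015  0.697] [0.233 0.197 0.346] m0.26 c3.5e-28 q4 -0.64
later
t 12.65 tcp [528.5 176.  161.2] q [ 0.32  0.27  2.08 -0.99  0.28 -0.34]
[648.1 155.2  63.2 -25.   28. ] -> [-0.012  0.001 -0.023] [0. 0. 0.] m0.27 c7.5e-29 q4 -0.62
[560.1 196.2  68.2 -25.   28. ] -> [ 0.405  0.001 -0.273] [0. 0. 0.] m0.26 c2.3e-28 q4 -0.74
[526.8 164.3 143.2 -40.   28. ] -> [ 0.302 -0.214 -0.643] [0.117 0.    0.221] m0.38 c4e-29 q4 -0.62
[496.1  19.7 133.2 -55.   28. ] -> [ 0.179 -0.934 -0.521] [0.235 0.    0.441] m0.33 c1.3e-28 q4 -0.67
[496.1  19.7  62.2 -55.   28. ] -> [ 0.345 -0.934 -0.208] [0.235 0.    0.441] m0.15 c4.5e-28 q4 -0.85
```

send_rows(rows=[{"x": 0, "y": 0.05, "z": 0, "ax": 0.05, "ay": 0.05, "az": 0.07, "jaw": 1}, {"x": 0, "y": 0.1, "z": 0, "ax": 0.1, "ay": 0.1, "az": 0.14, "jaw": 1}, {"x": 0, "y": 0.15, "z": 0.05, "ax": 0.15, "ay": 0.13, "az": 0.21, "jaw": 1}, {"x": 0.01, "y": 0.2, "z": 0.1, "ax": 0.19, "ay": 0.16, "az": 0.28, "jaw": 1}, {"x": 0.02, "y": 0.215, "z": 0.15, "ax": 0.233, "ay": 0.197, "az": 0.346, "jaw": 1}, {"x": 0.024, "y": 0.215, "z": 0.176, "ax": 0.233, "ay": 0.197, "az": 0.346, "jaw": 1}, {"x": 0.06, "y": 0.215, "z": 0.22, "ax": 0.233, "ay": 0.197, "az": 0.346, "jaw": 1}, {"x": 0.1, "y": 0.215, "z": 0.27, "ax": 0.233, "ay": 0.197, "az": 0.346, "jaw": 1}, {"x": 0.136, "y": 0.215, "z": 0.31, "ax": 0.233, "ay": 0.197, "az": 0.346, "jaw": 1}, {"x": 0.136, "y": 0.215, "z": 0.31, "ax": 0.233, "ay": 0.197, "az": 0.346, "jaw": 1}])

```text
time: 13.9
tool_pos: [545.7, 216.0, 93.5]
tcp_rot: [-3.094, 0.476, 2.701]
contact_force: [0.2, 0.5, -0.2]
grip_width: 91.6
finger_force: 0.0
```

```bash
python3 - <<'E'
from kin import *
o=bot.get_obs();R=Ro.from_euler("xyz",o["tcp_rot"]).as_matrix();print("toolz",R[:,2].round(3),"want",rot(-25,28).as_matrix()[:,2].round(3),R[:,1].round(3))
plan2(None,(648,155,58,-25,28))
E
```

```text
toolz [ 0.393 -0.238 -0.888] want [ 0.425 -0.198 -0.883] [ 0.446  0.894 -0.043]
t 13.9 tcp [545.7 216.   93.5] q [ 0.46  0.52  1.77 -0.66  0.69 -0.18]
[648 155  58 -25  28] -> [-0.446 -0.037  0.431] [-0.048 -0.013 -0.004] m0.26 c3.5e-28 q4 -0.64
```

send_rows(rows=[{"x": -0.04, "y": -0.02, "z": 0.04, "ax": -0.025, "ay": -0.006, "az": 0, "jaw": 1}, {"x": -0.1, "y": -0.037, "z": 0.1, "ax": -0.048, "ay": -0.013, "az": -0.004, "jaw": 1}, {"x": -0.18, "y": -0.037, "z": 0.17, "ax": -0.048, "ay": -0.013, "az": -0.004, "jaw": 1}, {"x": -0.26, "y": -0.037, "z": 0.25, "ax": -0.048, "ay": -0.013, "az": -0.004, "jaw": 1}, {"x": -0.34, "y": -0.037, "z": 0.33, "ax": -0.048, "ay": -0.013, "az": -0.004, "jaw": 1}, {"x": -0.4, "y": -0.037, "z": 0.39, "ax": -0.048, "ay": -0.013, "az": -0.004, "jaw": 1}, {"x": -0.446, "y": -0.037, "z": 0.431, "ax": -0.048, "ay": -0.013, "az": -0.004, "jaw": 1}, {"x": -0.446, "y": -0.037, "z": 0.431, "ax": -0.048, "ay": -0.013, "az": -0.004, "jaw": 1}, {"x": -0.446, "y": -0.037, "z": 0.431, "ax": -0.048, "ay": -0.013, "az": -0.004, "jaw": 0.5}, {"x": -0.446, "y": -0.037, "z": 0.431, "ax": -0.048, "ay": -0.013, "az": -0.004, "jaw": 0.2}])

```text
time: 15.15
tool_pos: [648.5, 155.9, 59.7]
tcp_rot: [3.139, 0.491, 2.705]
contact_force: [-0.3, 0.4, -0.8]
grip_width: 76.3
finger_force: 0.0
```

```bash
python3 - <<'E'
from kin import *
p,X=cloud("scene"); cv2.imwrite("pics/s2.png",cv2.resize(p[60:260,180:440,::-1],(780,600)))
o=bot.get_obs();R=Ro.from_euler("xyz",o["tcp_rot"]).as_matrix();print("toolz",R[:,2].round(3),"grasp pt",(o["tool_pos"]-19*R[:,2]).round(1),o["grip_width"],o["contact_force"].round(1))
E
```

```text
toolz [ 0.428 -0.197 -0.882] grasp pt [640.4 159.6  76.5] 72.64951513526836 [ 0.4 -0.6  0.3]
```

View pics/s2.png

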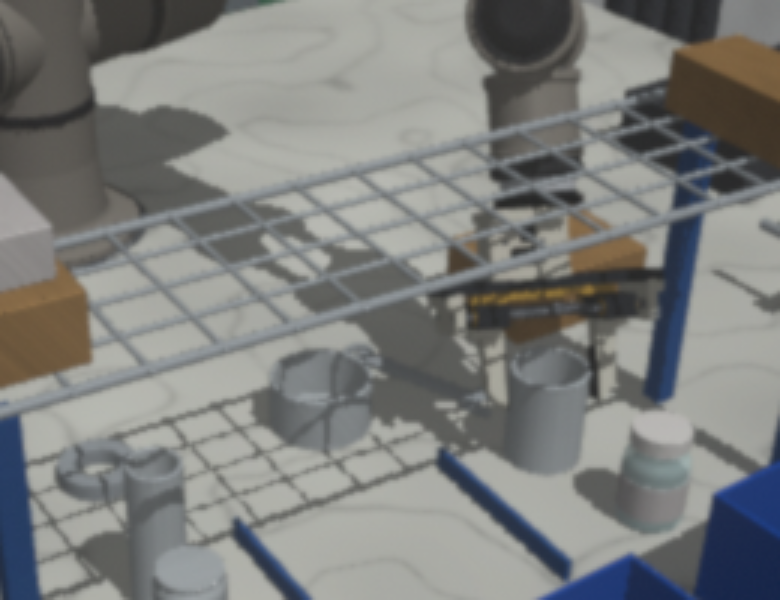

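The fingers straddle the upright middle tin at crop pixel (545,400), with the wrist clear of the deck edge. I'll close and pull the tin out.

send_rows(rows=[{"x": 0, "y": 0, "z": 0, "ax": 0, "ay": 0, "az": 0, "jaw": -1}, {"x": 0, "y": 0, "z": 0, "ax": 0, "ay": 0, "az": 0, "jaw": -1}, {"x": 0, "y": 0, "z": 0, "ax": 0, "ay": 0, "az": 0, "jaw": -1}, {"x": -0.012, "y": 0, "z": -0.023, "ax": 0, "ay": 0, "az": 0, "jaw": -1}, {"x": -0.015, "y": 0, "z": -0.04, "ax": 0, "ay": 0, "az": 0, "jaw": -1}, {"x": 0.03, "y": 0, "z": -0.06, "ax": 0, "ay": 0, "az": 0, "jaw": -1}, {"x": 0.12, "y": 0, "z": -0.11, "ax": 0, "ay": 0, "az": 0, "jaw": -1}, {"x": 0.22, "y": 0, "z": -0.17, "ax": 0, "ay": 0, "az": 0, "jaw": -1}, {"x": 0.32, "y": 0, "z": -0.22, "ax": 0, "ay": 0, "az": 0, "jaw": -1}, {"x": 0.4, "y": 0, "z": -0.27, "ax": 0, "ay": 0, "az": 0, "jaw": -1}])

```text
time: 16.45
tool_pos: [560.2, 196.3, 69.0]
tcp_rot: [3.14, 0.49, 2.705]
contact_force: [-0.4, -0.4, -2.6]
grip_width: 66.5
finger_force: 30.0
```

```bash
python3 - <<'E'
from kin import *
o=bot.get_obs();R=Ro.from_euler("xyz",o["tcp_rot"]).as_matrix();print("grasp pt",(o["tool_pos"]-19*R[:,2]).round(1),R[:,2].round(3),o["grip_width"],o["finger_force"])
plan2(None,tuple(tcp((520,170,160),-40,28))+(-40,28),tuple(tcp((505,100,150),-47,28))+(-47,28),tuple(tcp((491,27,150),-55,28))+(-55,28),tuple(tcp((491,27,100),-55,28))+(-55,28),tuple(tcp((491,27,80.5),-55,28))+(-55,28))
E
```

```text
grasp pt [552.  200.   85.8] [ 0.427 -0.198 -0.883] 66.46241244801686 29.99824491329491
t 16.45 tcp [560.2 196.3  69. ] q [ 0.39  0.54  1.83 -0.74  0.54 -0.14]
[526.8 164.3 143.2 -40.   28. ] -> [-0.101 -0.215 -0.367] [0.119 0.001 0.221] m0.38 c4e-29 q4 -0.62
[511.1  93.5 133.2 -47.   28. ] -> [-0.146 -0.569 -0.286] [0.173 0.001 0.324] m0.34 c5.5e-29 q4 -0.66
[496.1  19.7 133.2 -55.   28. ] -> [-0.224 -0.935 -0.245] [0.236 0.001 0.441] m0.33 c1.3e-28 q4 -0.67
[496.1  19.7  83.2 -55.   28. ] -> [-0.107 -0.935 -0.025] [0.236 0.001 0.441] m0.21 c3.5e-28 q4 -0.79
[496.1  19.7  63.7 -55.   28. ] -> [-0.061 -0.936  0.061] [0.236 0.001 0.441] m0.16 c1e-28 q4 -0.84
```

send_rows(rows=[{"x": -0.03, "y": -0.03, "z": -0.12, "ax": 0.02, "ay": 0, "az": 0.04, "jaw": -1}, {"x": -0.07, "y": -0.1, "z": -0.27, "ax": 0.06, "ay": 0, "az": 0.12, "jaw": -1}, {"x": -0.1, "y": -0.215, "z": -0.367, "ax": 0.119, "ay": 0, "az": 0.221, "jaw": -1}, {"x": -0.115, "y": -0.33, "z": -0.34, "ax": 0.137, "ay": 0, "az": 0.255, "jaw": -1}, {"x": -0.13, "y": -0.45, "z": -0.31, "ax": 0.155, "ay": 0, "az": 0.29, "jaw": -1}, {"x": -0.146, "y": -0.569, "z": -0.286, "ax": 0.173, "ay": 0, "az": 0.324, "jaw": -1}, {"x": -0.17, "y": -0.69, "z": -0.272, "ax": 0.194, "ay": 0, "az": 0.363, "jaw": -1}, {"x": -0.2, "y": -0.82, "z": -0.258, "ax": 0.215, "ay": 0, "az": 0.4, "jaw": -1}, {"x": -0.224, "y": -0.935, "z": -0.245, "ax": 0.236, "ay": 0, "az": 0.441, "jaw": -1}, {"x": -0.224, "y": -0.935, "z": -0.245, "ax": 0.236, "ay": 0, "az": 0.441, "jaw": -1}])

```text
time: 17.7
tool_pos: [496.4, 17.7, 132.0]
tcp_rot: [-3.14, 0.488, 2.181]
contact_force: [-0.2, 0.3, -2.3]
grip_width: 66.3
finger_force: 30.0
```

```bash
python3 - <<'E'
from kin import *
p,X=cloud("top"); cv2.imwrite("pics/t3.png",cv2.resize(p[190:320,140:320,::-1],(720,520)))
p,Y=cloud("scene"); cv2.imwrite("pics/s3.png",cv2.resize(p[90:240,210:400,::-1],(760,600)))
P=sel(Y,(265,165,315,220),35,54); P=P[np.hypot(P[:,0]-491,P[:,1]-27)<55]; print("wide wall sc",ringfit(P,46,[491,27]))
for Z in(X,Y):
    P=Z.reshape(-1,3); P=P[(np.hypot(P[:,0]-491,P[:,1]-27)<50)&(P[:,2]>75)&(P[:,2]<130)]; print("mid",len(P),ringfit(P,34,[491,27]))
o=bot.get_obs();R=Ro.from_euler("xyz",o["tcp_rot"]).as_matrix();print("grasp pt",(o["tool_pos"]-19*R[:,2]).round(1),R[:,2].round(3),o["grip_width"])
plan2(None,tuple(tcp((491,27,100),-55,28))+(-55,28),tuple(tcp((491,27,82.5),-55,28))+(-55,28))
E
```

```text
wide wall sc (array([490.14630799,  27.39175785]), np.float64(2.213181232767821), 235)
mid 199 (array([484.50579886,  36.5175746 ]), np.float64(7.985047390782077), 199)
mid 373 (array([490.15529994,  26.91513692]), np.float64(1.4609131735579106), 373)
grasp pt [492.1  26.4 149.3] [ 0.27  -0.384 -0.883] 66.32724551183279
t 17.8 tcp [497.2  19.1 132.5] q [ 0.15  0.35  1.94 -0.67  0.74  0.02]
[496.1  19.7  83.2 -55.   28. ] -> [ 0.12  -0.003  0.215] [0. 0. 0.] m0.21 c3.5e-28 q4 -0.79
[496.1  19.7  65.7 -55.   28. ] -> [ 0.162 -0.003  0.292] [0. 0. 0.] m0.17 c1.8e-28 q4 -0.83
```

View pics/s3.png

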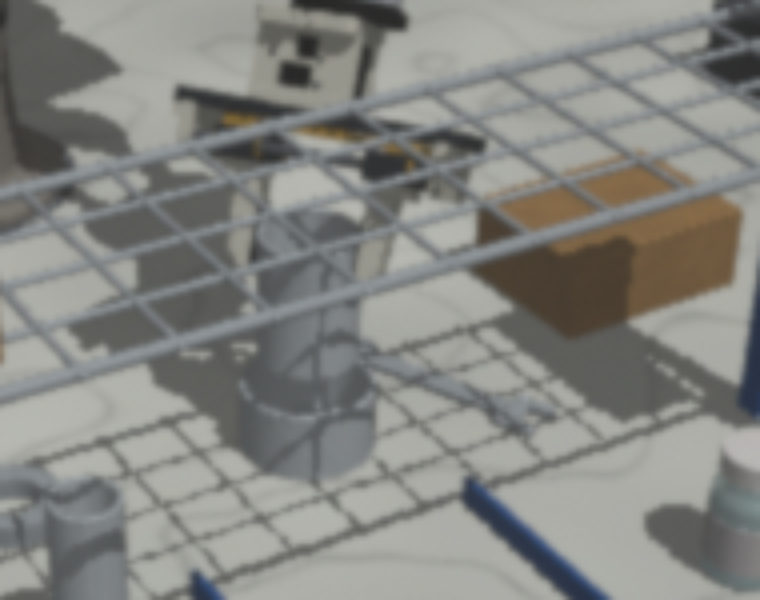

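The middle tin at crop (310,280) hangs centred over the wide tin at crop (308,420). Measured centres are (490.2,27) and (490.1,27.4), so I'll lower it and release.

send_rows(rows=[{"x": 0.02, "y": 0, "z": 0.04, "ax": 0, "ay": 0, "az": 0, "jaw": -1}, {"x": 0.05, "y": 0, "z": 0.1, "ax": 0, "ay": 0, "az": 0, "jaw": -1}, {"x": 0.08, "y": 0, "z": 0.15, "ax": 0, "ay": 0, "az": 0, "jaw": -1}, {"x": 0.107, "y": 0, "z": 0.2, "ax": 0, "ay": 0, "az": 0, "jaw": -1}, {"x": 0.13, "y": 0, "z": 0.245, "ax": 0, "ay": 0, "az": 0, "jaw": -1}, {"x": 0.15, "y": 0, "z": 0.28, "ax": 0, "ay": 0, "az": 0, "jaw": -1}, {"x": 0.161, "y": 0, "z": 0.302, "ax": 0, "ay": 0, "az": 0, "jaw": -1}, {"x": 0.161, "y": 0, "z": 0.302, "ax": 0, "ay": 0, "az": 0, "jaw": -1}, {"x": 0.161, "y": 0, "z": 0.302, "ax": 0, "ay": 0, "az": 0, "jaw": 0.7}, {"x": 0.161, "y": 0, "z": 0.302, "ax": 0, "ay": 0, "az": 0, "jaw": 1}])

```text
time: 19.05
tool_pos: [498.2, 19.5, 65.6]
tcp_rot: [3.139, 0.49, 2.181]
contact_force: [0.1, -1.0, 0.5]
grip_width: 82.0
finger_force: 0.0
```

```bash
python3 - <<'E'
from kin import *
P0=(*tcp((491,27,81),-55,28),-55,28)
plan2(None)
n=lambda g,az,t:(*tcp(g,az,t),az,t)
# retreat, then to narrow tin
plan2(P0,n((460,71,220),-55,28),n((470,-40,240),-30,30),n((490,-130,230),-10,30),n((520,-216,180),0,30),n((520,-216,125),0,30),n((621,-216,114),0,30))
E
```

```text
t 19.05 tcp [498.2  19.5  65.6] q [ 0.16  0.47  2.   -0.84  0.6   0.23]
t 19.05 tcp [498.2  19.5  65.6] q [ 0.16  0.47  2.   -0.84  0.6   0.23]
[465.1  63.7 203.2 -55.   28. ] -> [-0.089 -0.001 -0.74 ] [0. 0. 0.] m0.42 c8.2e-29 q4 -0.58
[478.2 -44.8 223.5 -30.   30. ] -> [-0.562 -0.258 -0.604] [-0.202 -0.033 -0.364] m0.31 c8.6e-29 q4 -0.36
[ 499.4 -131.6  213.5  -10.    30. ] -> [-0.906 -0.421 -0.364] [-0.364 -0.032 -0.656] m0.27 c2.1e-28 q4 0.32
[ 529.5 -216.   163.5    0.    30. ] -> [-1.17  -0.539  0.06 ] [-0.444 -0.031 -0.802] m0.32 c2e-28 q4 0.62
[ 529.5 -216.   108.5    0.    30. ] -> [-1.041 -0.539  0.302] [-0.444 -0.031 -0.802] m0.17 c3.8e-28 q4 0.79
[ 630.5 -216.    97.5    0.    30. ] -> [-1.271 -0.126  0.487] [-0.444 -0.031 -0.802] m0.20 c1e-28 q4 0.63
```

send_rows(rows=[{"x": 0, "y": 0, "z": -0.05, "ax": 0, "ay": 0, "az": 0, "jaw": 1}, {"x": 0, "y": 0, "z": -0.2, "ax": 0, "ay": 0, "az": 0, "jaw": 1}, {"x": 0, "y": 0, "z": -0.4, "ax": 0, "ay": 0, "az": 0, "jaw": 1}, {"x": -0.03, "y": 0, "z": -0.6, "ax": 0, "ay": 0, "az": 0, "jaw": 1}, {"x": -0.089, "y": 0, "z": -0.74, "ax": 0, "ay": 0, "az": 0, "jaw": 1}, {"x": -0.24, "y": -0.08, "z": -0.7, "ax": -0.06, "ay": -0.01, "az": -0.11, "jaw": 1}, {"x": -0.4, "y": -0.17, "z": -0.65, "ax": -0.13, "ay": -0.02, "az": -0.23, "jaw": 1}, {"x": -0.562, "y": -0.258, "z": -0.604, "ax": -0.202, "ay": -0.033, "az": -0.364, "jaw": 1}, {"x": -0.73, "y": -0.34, "z": -0.49, "ax": -0.28, "ay": -0.033, "az": -0.5, "jaw": 1}, {"x": -0.906, "y": -0.421, "z": -0.364, "ax": -0.364, "ay": -0.032, "az": -0.656, "jaw": 1}])

```text
time: 20.3
tool_pos: [486.4, -73.2, 215.0]
tcp_rot: [3.131, 0.489, 2.722]
contact_force: [0.4, -0.0, -0.4]
grip_width: 91.3
finger_force: 0.0
```

```bash
python3 - <<'E'
from kin import *
p,Y=cloud("scene"); cv2.imwrite("pics/s4.png",cv2.resize(p[90:290,180:400,::-1],(660,600)))
P=sel(Y,(265,160,315,220),35,53); P=P[np.hypot(P[:,0]-491,P[:,1]-27)<55]; print("wide",ringfit(P,46,[491,27]))
P=sel(Y,(260,140,315,220),60,110); P=P[np.hypot(P[:,0]-491,P[:,1]-27)<50]; print("mid",ringfit(P,34,[491,27]),P[:,2].max())
P=sel(Y,(210,190,250,265),60,136); P=P[np.hypot(P[:,0]-621,P[:,1]+216)<35];print("nar",ringfit(P,22,[621,-216]))
n=lambda g,az,t:(*tcp(g,az,t),az,t)
plan2(None,n((490,-130,230),-10,30),n((520,-216,180),0,30),n((520,-216,125),0,30),n((621,-216,114),0,30))
E
```

```text
wide (array([487.89073369,  28.97922793]), np.float64(4.626854463733154), 310)
mid (array([492.19714877,  26.07704878]), np.float64(2.353590049426989), 440) 95.00192133278836
nar (array([ 619.79462089, -216.13563226]), np.float64(1.8094904687386746), 660)
t 20.35 tcp [487.1 -75.2 214.9] q [-0.27  0.07  2.03 -0.11  0.56 -1.35]
[ 499.4 -131.6  213.5  -10.    30. ] -> [-0.146 -0.235  0.084] [-0.104 -0.032 -0.198] m0.27 c2.1e-28 q4 0.32
[ 529.5 -216.   163.5    0.    30. ] -> [-0.299 -0.563  0.447] [-0.185 -0.031 -0.343] m0.32 c2e-28 q4 0.62
[ 529.5 -216.   108.5    0.    30. ] -> [-0.17  -0.565  0.689] [-0.185 -0.031 -0.343] m0.17 c3.8e-28 q4 0.79
[ 630.5 -216.    97.5    0.    30. ] -> [-0.552 -0.365  0.957] [-0.185 -0.031 -0.343] m0.20 c1e-28 q4 0.63
```

send_rows(rows=[{"x": -0.05, "y": -0.08, "z": 0.03, "ax": -0.03, "ay": -0.01, "az": -0.06, "jaw": 1}, {"x": -0.1, "y": -0.16, "z": 0.06, "ax": -0.07, "ay": -0.02, "az": -0.13, "jaw": 1}, {"x": -0.146, "y": -0.235, "z": 0.084, "ax": -0.104, "ay": -0.032, "az": -0.198, "jaw": 1}, {"x": -0.19, "y": -0.33, "z": 0.18, "ax": -0.13, "ay": -0.032, "az": -0.24, "jaw": 1}, {"x": -0.24, "y": -0.45, "z": 0.31, "ax": -0.16, "ay": -0.032, "az": -0.29, "jaw": 1}, {"x": -0.299, "y": -0.563, "z": 0.447, "ax": -0.185, "ay": -0.031, "az": -0.343, "jaw": 1}, {"x": -0.25, "y": -0.563, "z": 0.54, "ax": -0.185, "ay": -0.031, "az": -0.343, "jaw": 1}, {"x": -0.2, "y": -0.563, "z": 0.63, "ax": -0.185, "ay": -0.031, "az": -0.343, "jaw": 1}, {"x": -0.17, "y": -0.565, "z": 0.689, "ax": -0.185, "ay": -0.031, "az": -0.343, "jaw": 1}, {"x": -0.17, "y": -0.565, "z": 0.689, "ax": -0.185, "ay": -0.031, "az": -0.343, "jaw": 1}])

```text
time: 21.6
tool_pos: [527.3, -212.6, 106.7]
tcp_rot: [3.135, 0.522, 3.128]
contact_force: [0.7, -0.1, 0.3]
grip_width: 91.7
finger_force: 0.0
```

```bash
python3 - <<'E'
from kin import *
n=lambda g,az,t:(*tcp(g,az,t),az,t)
plan2(None,n((530,-216,118),0,30),n((620.5,-216.3,114),0,30))
E
```

```text
t 21.6 tcp [ 527.3 -212.6  106.7] q [-0.7   0.39  2.    0.79  0.47 -2.93]
[ 539.5 -216.   101.5    0.    30. ] -> [-0.04  -0.017  0.053] [ 0.    -0.002 -0.011] m0.18 c3e-28 q4 0.79
[ 630.  -216.3   97.5    0.    30. ] -> [-0.423 -0.014  0.296] [ 0.    -0.002 -0.011] m0.20 c1.3e-28 q4 0.63
```

send_rows(rows=[{"x": -0.04, "y": -0.016, "z": 0.04, "ax": 0, "ay": 0, "az": -0.011, "jaw": 1}, {"x": -0.11, "y": -0.016, "z": 0.09, "ax": 0, "ay": 0, "az": -0.011, "jaw": 1}, {"x": -0.2, "y": -0.016, "z": 0.15, "ax": 0, "ay": 0, "az": -0.011, "jaw": 1}, {"x": -0.29, "y": -0.015, "z": 0.21, "ax": 0, "ay": 0, "az": -0.011, "jaw": 1}, {"x": -0.37, "y": -0.015, "z": 0.26, "ax": 0, "ay": 0, "az": -0.011, "jaw": 1}, {"x": -0.423, "y": -0.014, "z": 0.296, "ax": 0, "ay": 0, "az": -0.011, "jaw": 1}, {"x": -0.423, "y": -0.014, "z": 0.296, "ax": 0, "ay": 0, "az": -0.011, "jaw": 1}, {"x": -0.423, "y": -0.014, "z": 0.296, "ax": 0, "ay": 0, "az": -0.011, "jaw": 0.5}, {"x": -0.423, "y": -0.014, "z": 0.296, "ax": 0, "ay": 0, "az": -0.011, "jaw": 0}, {"x": -0.423, "y": -0.014, "z": 0.296, "ax": 0, "ay": 0, "az": -0.011, "jaw": -0.5}])

```text
time: 22.85
tool_pos: [629.9, -217.6, 98.2]
tcp_rot: [-3.14, 0.523, -3.141]
contact_force: [-0.2, -0.3, 0.4]
grip_width: 66.3
finger_force: 0.0
```

```bash
python3 - <<'E'
from kin import *
p,Y=cloud("scene"); cv2.imwrite("pics/s5.png",cv2.resize(p[90:290,150:370,::-1],(660,600)))
o=bot.get_obs();R=Ro.from_euler("xyz",o["tcp_rot"]).as_matrix();print("grasp pt",(o["tool_pos"]-19*R[:,2]).round(1),o["grip_width"],o["contact_force"].round(1))
n=lambda g,az,t:(*tcp(g,az,t),az,t)
plan2(None,n((620.5,-216,120),0,30),n((520,-212,128),0,30),n((500,-190,190),-5,30))
E
```

```text
grasp pt [ 620.5 -217.6  114.6] 62.53025093962547 [0.2 0.1 0.4]
t 22.9 tcp [ 630.  -217.6   98.2] q [-0.58  0.53  1.75  0.62  0.48 -2.66]
[ 630.  -216.   103.5    0.    30. ] -> [-0.014  0.008 -0.023] [-0.002 -0.001  0.   ] m0.22 c1.5e-28 q4 0.61
[ 529.5 -212.   111.5    0.    30. ] -> [ 0.402  0.028 -0.309] [-0.002 -0.001  0.   ] m0.19 c7.9e-29 q4 0.78
[ 509.5 -190.8  173.5   -5.    30. ] -> [ 0.334  0.133 -0.628] [ 0.04  -0.001  0.073] m0.26 c6.5e-29 q4 0.56
```

View pics/s5.png

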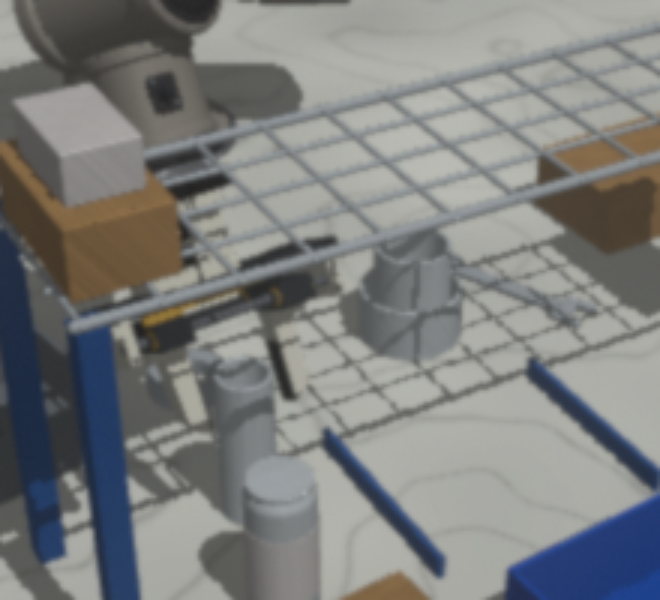

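The middle tin stands in the wide tin at crop (415,290), and the fingers straddle the upright narrow tin at crop (245,430). I'll close and pull it out.

send_rows(rows=[{"x": 0, "y": 0, "z": 0, "ax": 0, "ay": 0, "az": 0, "jaw": -1}, {"x": 0, "y": 0, "z": 0, "ax": 0, "ay": 0, "az": 0, "jaw": -1}, {"x": 0, "y": 0, "z": 0, "ax": 0, "ay": 0, "az": 0, "jaw": -1}, {"x": 0, "y": 0, "z": 0, "ax": 0, "ay": 0, "az": 0, "jaw": -1}, {"x": -0.014, "y": 0, "z": -0.023, "ax": 0, "ay": 0, "az": 0, "jaw": -1}, {"x": -0.01, "y": 0, "z": -0.05, "ax": 0, "ay": 0, "az": 0, "jaw": -1}, {"x": 0.07, "y": 0.005, "z": -0.1, "ax": 0, "ay": 0, "az": 0, "jaw": -1}, {"x": 0.18, "y": 0.01, "z": -0.17, "ax": 0, "ay": 0, "az": 0, "jaw": -1}, {"x": 0.3, "y": 0.02, "z": -0.24, "ax": 0, "ay": 0, "az": 0, "jaw": -1}, {"x": 0.402, "y": 0.028, "z": -0.309, "ax": 0, "ay": 0, "az": 0, "jaw": -1}])

```text
time: 24.15
tool_pos: [528.6, -211.6, 111.7]
tcp_rot: [-3.14, 0.523, -3.141]
contact_force: [-0.2, -0.3, -1.0]
grip_width: 43.9
finger_force: 29.9
```

```bash
python3 - <<'E'
from kin import *
o=bot.get_obs();R=Ro.from_euler("xyz",o["tcp_rot"]).as_matrix();print("grasp pt",(o["tool_pos"]-19*R[:,2]).round(1),o["grip_width"],o["finger_force"])
n=lambda g,az,t:(*tcp(g,az,t),az,t)
plan2(None,n((505,-195,190),-5,30),n((495,-140,235),-15,30),n((493,-85,235),-25,30),n((491,-30,235),-40,30),n((491.5,26.5,235),-55,30))
E
```

```text
grasp pt [ 519.1 -211.6  128.2] 43.91145229215868 29.942551273852587
t 24.15 tcp [ 528.6 -211.6  111.7] q [-0.7   0.38  1.99  0.78  0.47 -2.92]
[ 514.5 -195.8  173.5   -5.    30. ] -> [-0.093  0.078 -0.303] [ 0.04  -0.001  0.073] m0.26 c7.8e-29 q4 0.56
[ 504.2 -142.5  218.5  -15.    30. ] -> [-0.161  0.345 -0.524] [ 0.123 -0.001  0.217] m0.26 c4.3e-28 q4 0.22
[501.6 -89.  218.5 -25.   30. ] -> [-0.15   0.612 -0.531] [ 0.207 -0.     0.362] m0.25 c1.1e-28 q4 -0.16
[498.3 -36.1 218.5 -40.   30. ] -> [-0.136  0.877 -0.54 ] [ 0.332 -0.     0.578] m0.41 c2.3e-28 q4 -0.51
[496.9  18.7 218.5 -55.   30. ] -> [-0.131  1.151 -0.544] [0.457 0.    0.795] m0.40 c2.2e-28 q4 -0.60
```

send_rows(rows=[{"x": -0.03, "y": 0.02, "z": -0.1, "ax": 0.01, "ay": 0, "az": 0.02, "jaw": -1}, {"x": -0.06, "y": 0.05, "z": -0.2, "ax": 0.025, "ay": 0, "az": 0.045, "jaw": -1}, {"x": -0.093, "y": 0.078, "z": -0.303, "ax": 0.04, "ay": 0, "az": 0.073, "jaw": -1}, {"x": -0.115, "y": 0.16, "z": -0.38, "ax": 0.068, "ay": 0, "az": 0.12, "jaw": -1}, {"x": -0.14, "y": 0.25, "z": -0.45, "ax": 0.095, "ay": 0, "az": 0.168, "jaw": -1}, {"x": -0.161, "y": 0.345, "z": -0.524, "ax": 0.123, "ay": 0, "az": 0.217, "jaw": -1}, {"x": -0.157, "y": 0.43, "z": -0.527, "ax": 0.15, "ay": 0, "az": 0.265, "jaw": -1}, {"x": -0.153, "y": 0.52, "z": -0.529, "ax": 0.18, "ay": 0, "az": 0.315, "jaw": -1}, {"x": -0.15, "y": 0.612, "z": -0.531, "ax": 0.207, "ay": 0, "az": 0.362, "jaw": -1}, {"x": -0.15, "y": 0.612, "z": -0.531, "ax": 0.207, "ay": 0, "az": 0.362, "jaw": -1}])

```text
time: 25.4
tool_pos: [502.4, -87.9, 218.5]
tcp_rot: [-3.141, 0.523, 2.708]
contact_force: [-0.4, 0.3, -1.0]
grip_width: 44.1
finger_force: 29.9
```

```bash
python3 - <<'E'
from kin import *
n=lambda g,az,t:(*tcp(g,az,t),az,t)
plan2(None,n((491,-30,235),-40,30),n((491.5,26.5,235),-55,30),n((491.5,26.5,215),-55,30))
E
```

```text
t 25.4 tcp [502.4 -87.9 218.5] q [-0.27  0.09  2.01 -0.16  0.53 -1.29]
[498.3 -36.1 218.5 -40.   30. ] -> [ 0.11   0.226 -0.064] [ 0.126 -0.     0.219] m0.41 c2.3e-28 q4 -0.51
[496.9  18.7 218.5 -55.   30. ] -> [ 0.215  0.472 -0.125] [ 0.251 -0.     0.435] m0.40 c2.2e-28 q4 -0.60
[496.9  18.7 198.5 -55.   30. ] -> [ 0.265  0.472 -0.038] [ 0.251 -0.     0.435] m0.37 c4.6e-29 q4 -0.63
```

send_rows(rows=[{"x": 0.03, "y": 0.06, "z": -0.016, "ax": 0.03, "ay": 0, "az": 0.055, "jaw": -1}, {"x": 0.055, "y": 0.11, "z": -0.032, "ax": 0.063, "ay": 0, "az": 0.11, "jaw": -1}, {"x": 0.083, "y": 0.17, "z": -0.048, "ax": 0.095, "ay": 0, "az": 0.165, "jaw": -1}, {"x": 0.11, "y": 0.226, "z": -0.064, "ax": 0.126, "ay": 0, "az": 0.219, "jaw": -1}, {"x": 0.145, "y": 0.31, "z": -0.084, "ax": 0.168, "ay": 0, "az": 0.29, "jaw": -1}, {"x": 0.18, "y": 0.39, "z": -0.104, "ax": 0.21, "ay": 0, "az": 0.363, "jaw": -1}, {"x": 0.215, "y": 0.472, "z": -0.125, "ax": 0.251, "ay": 0, "az": 0.435, "jaw": -1}, {"x": 0.235, "y": 0.472, "z": -0.09, "ax": 0.251, "ay": 0, "az": 0.435, "jaw": -1}, {"x": 0.25, "y": 0.472, "z": -0.064, "ax": 0.251, "ay": 0, "az": 0.435, "jaw": -1}, {"x": 0.25, "y": 0.472, "z": -0.064, "ax": 0.251, "ay": 0, "az": 0.435, "jaw": -1}])

```text
time: 26.65
tool_pos: [496.8, 16.3, 203.5]
tcp_rot: [-3.139, 0.522, 2.18]
contact_force: [0.2, -0.5, -1.7]
grip_width: 43.7
finger_force: 29.9
```

```bash
python3 - <<'E'
from kin import *
p,Y=cloud("scene"); cv2.imwrite("pics/s6.png",cv2.resize(p[60:230,200:390,::-1],(670,600)))
W=Y.reshape(-1,3);W=W[np.hypot(W[:,0]-491,W[:,1]-27)<50]
for n,r,a,b in(("wide",46,20,48),("mid",34,60,92),("nar",22,108,190)):
    P=W[(W[:,2]>a)&(W[:,2]<b)];
    if n=="nar":P=P[np.hypot(P[:,0]-491,P[:,1]-27)<30]
    print(n,ringfit(P,r,[491,27]))
o=bot.get_obs();R=Ro.from_euler("xyz",o["tcp_rot"]).as_matrix();print("grasp pt",(o["tool_pos"]-19*R[:,2]).round(1),R[:,2].round(3),o["grip_width"])
E
```

```text
wide (array([489.04614638,  28.1073468 ]), np.float64(3.1556449603195285), 413)
mid (array([491.57063814,  26.84180227]), np.float64(2.2439240631129858), 395)
nar (array([490.99957984,  24.83507049]), np.float64(1.4104079904909308), 335)
grasp pt [491.7  24.2 220.5] [ 0.284 -0.41  -0.867] 43.798251098483135
```

View pics/s6.png

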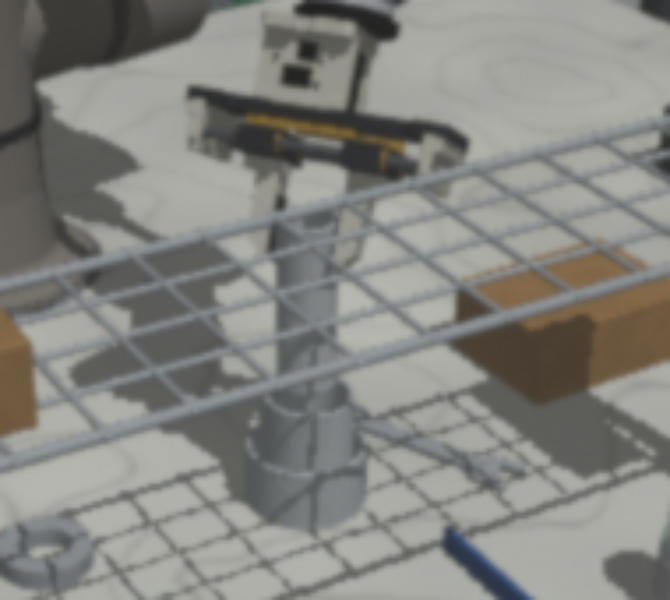

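The narrow tin at crop (307,300) hangs over the nest, whose middle tin rim is at crop (312,395). It is about 2 mm off centre in y, so I'll correct that and lower.

send_rows(rows=[{"x": 0.025, "y": 0.006, "z": 0.026, "ax": 0, "ay": 0, "az": 0, "jaw": -1}, {"x": 0.06, "y": 0.006, "z": 0.09, "ax": 0, "ay": 0, "az": 0, "jaw": -1}, {"x": 0.1, "y": 0.006, "z": 0.157, "ax": 0, "ay": 0, "az": 0, "jaw": -1}, {"x": 0.14, "y": 0.006, "z": 0.226, "ax": 0, "ay": 0, "az": 0, "jaw": -1}, {"x": 0.18, "y": 0.006, "z": 0.296, "ax": 0, "ay": 0, "az": 0, "jaw": -1}, {"x": 0.22, "y": 0.006, "z": 0.365, "ax": 0, "ay": 0, "az": 0, "jaw": -1}, {"x": 0.2495, "y": 0.006, "z": 0.416, "ax": 0, "ay": 0, "az": 0, "jaw": -1}, {"x": 0.2495, "y": 0.006, "z": 0.416, "ax": 0, "ay": 0, "az": 0, "jaw": -1}, {"x": 0.2495, "y": 0.006, "z": 0.416, "ax": 0, "ay": 0, "az": 0, "jaw": -1}, {"x": 0.2495, "y": 0.006, "z": 0.416, "ax": 0, "ay": 0, "az": 0, "jaw": -1}])

```text
time: 27.95
tool_pos: [497.5, 19.3, 107.4]
tcp_rot: [-3.142, 0.523, 2.179]
contact_force: [-0.5, -0.6, -1.5]
grip_width: 43.7
finger_force: 30.0
```

```bash
python3 - <<'E'
from kin import *
p,Y=cloud("scene")
W=Y.reshape(-1,3);W=W[np.hypot(W[:,0]-491,W[:,1]-27)<50]
P=W[(W[:,2]>100)&(W[:,2]<190)];P=P[np.hypot(P[:,0]-491,P[:,1]-27)<26];print("nar top z",np.percentile(P[:,2],[90,98,100]),ringfit(P[P[:,2]<136],22,[491,27]))
o=bot.get_obs();R=Ro.from_euler("xyz",o["tcp_rot"]).as_matrix();print("grasp pt",(o["tool_pos"]-19*R[:,2]).round(1),o["contact_force"].round(1))
# push planning: riser yaw -4.5, centre (685,-32)
y=np.radians(-4.5);ex=np.array([np.cos(y),np.sin(y)]);ey=np.array([-np.sin(y),np.cos(y)])
c=np.array([685,-32.]);w=np.array([491,27.]);print("wide in bay",ex@(w-c),ey@(w-c))
t=c+ex*(-15)+ey*0; d=(t-w);L=np.linalg.norm(d);az=np.degrees(np.arctan2(d[1],d[0]));print("target",t,"L",L,"az",az);d/=L
n=lambda g,az,t:(*tcp(g,az,t),az,t)
for tl in(8,12):
  for b in(90,50,40): # TCP behind tin centre
    q=(*(w-d*b),18,az,tl); plan2(None,q)
  plan2(None,(*(t-d*42),18,az,tl))
E
```

```text
nar top z [184.1409542  189.08227387 189.70003936] (array([491.32427883,  26.49455028]), np.float64(2.33820470948367), 174)
grasp pt [492.1  27.1 124. ] [ 0.  -0.1 -0.9]
wide in bay -198.03104939216968 43.59705811905263
target [670.04623999 -30.82311356] L 188.15171675601286 az -17.8979001975511
t 28.0 tcp [497.6  19.3 107.5] q [ 0.18  0.4   1.98 -0.79  0.69  0.17]
[405.4  54.7  18.  -17.9   8. ] -> [ 0.577 -0.278  0.184] [-0.203  0.353 -0.591] m0.12 c4.7e-28 q4 -0.10
t 28.0 tcp [497.6  19.3 107.5] q [ 0.18  0.4   1.98 -0.79  0.69  0.17]
[443.4  42.4  18.  -17.9   8. ] -> [ 0.439 -0.156  0.263] [-0.203  0.353 -0.591] m0.17 c2.3e-28 q4 -0.08
t 28.0 tcp [497.6  19.3 107.5] q [ 0.18  0.4   1.98 -0.79  0.69  0.17]
[452.9  39.3  18.  -17.9   8. ] -> [ 0.405 -0.126  0.283] [-0.203  0.353 -0.591] m0.19 c8.8e-29 q4 -0.08
t 28.0 tcp [497.6  19.3 107.5] q [ 0.18  0.4   1.98 -0.79  0.69  0.17]
[630.1 -17.9  18.  -17.9   8. ] -> [-0.237  0.437  0.653] [-0.203  0.353 -0.591] m0.46 c1.5e-28 q4 -0.04
t 28.0 tcp [497.6  19.3 107.5] q [ 0.18  0.4   1.98 -0.79  0.69  0.17]
[405.4  54.7  18.  -17.9  12. ] -> [ 0.577 -0.278  0.184] [-0.223  0.289 -0.582] m0.02 c2.7e-28 q4 -0.22
t 28.0 tcp [497.6  19.3 107.5] q [ 0.18  0.4   1.98 -0.79  0.69  0.17]
[443.4  42.4  18.  -17.9  12. ] -> [ 0.439 -0.156  0.263] [-0.223  0.289 -0.582] m0.07 c1.9e-26 q4 -0.17
t 28.0 tcp [497.6  19.3 107.5] q [ 0.18  0.4   1.98 -0.79  0.69  0.17]
[452.9  39.3  18.  -17.9  12. ] -> [ 0.405 -0.126  0.283] [-0.223  0.289 -0.582] m0.08 c2.7e-29 q4 -0.16
t 28.0 tcp [497.6  19.3 107.5] q [ 0.18  0.4   1.98 -0.79  0.69  0.17]
[630.1 -17.9  18.  -17.9  12. ] -> [-0.237  0.437  0.653] [-0.223  0.289 -0.582] m0.34 c6.5e-27 q4 -0.06
```

send_rows(rows=[{"x": 0, "y": 0, "z": 0, "ax": 0, "ay": 0, "az": 0, "jaw": 0.3}, {"x": 0, "y": 0, "z": 0, "ax": 0, "ay": 0, "az": 0, "jaw": 0.7}, {"x": 0, "y": 0, "z": 0, "ax": 0, "ay": 0, "az": 0, "jaw": 0.7}, {"x": 0, "y": 0, "z": -0.04, "ax": 0, "ay": 0, "az": 0, "jaw": 0.7}, {"x": 0, "y": 0, "z": -0.12, "ax": 0, "ay": 0, "az": 0, "jaw": 0.7}, {"x": 0, "y": 0, "z": -0.22, "ax": 0, "ay": 0, "az": 0, "jaw": 0.7}, {"x": 0, "y": 0, "z": -0.34, "ax": 0, "ay": 0, "az": 0, "jaw": 0.7}, {"x": 0, "y": 0, "z": -0.46, "ax": 0, "ay": 0, "az": 0, "jaw": 0.7}, {"x": 0, "y": 0, "z": -0.56, "ax": 0, "ay": 0, "az": 0, "jaw": 0.7}, {"x": 0, "y": 0, "z": -0.6, "ax": 0, "ay": 0, "az": 0, "jaw": 0.7}])

```text
time: 29.25
tool_pos: [463.3, 69.5, 213.1]
tcp_rot: [3.139, 0.524, 2.179]
contact_force: [0.7, 0.2, -0.3]
grip_width: 78.2
finger_force: 0.0
```

```bash
python3 - <<'E'
from kin import *
p,Y=cloud("scene"); cv2.imwrite("pics/s7.png",cv2.resize(p[90:240,210:400,::-1],(760,600)))
W=Y.reshape(-1,3);W=W[np.hypot(W[:,0]-491,W[:,1]-27)<50]
for n,r,a,b in(("wide",46,15,47),("mid",34,60,92),("nar",22,102,150)):
    P=W[(W[:,2]>a)&(W[:,2]<b)];print(n,ringfit(P,r,[491,27]),P[:,2].max())
c=np.array([685,-32.]);w=np.array([491,27.]);y=np.radians(-4.5);t=c-25*np.array([np.cos(y),np.sin(y)])
d=t-w;L=np.linalg.norm(d);d/=L;az=np.degrees(np.arctan2(d[1],d[0]));print("t",t.round(1),"L",L.round(1),"az",az.round(1))
plan2(None,(*(w-d*85),170,az,13),*[(*(w-d*85),36,az,tl) for tl in(11,13,15)],*[(*(w-d*52),36,az,tl) for tl in(13,15)],(*(w-d*52+d*L/2),36,az,18),(*(t-d*51),36,az,22))
E
```

```text
wide (array([488.95534968,  28.05956328]), np.float64(2.961319234682024), 439) 46.999643086488206
mid (array([490.72502164,  27.55948945]), np.float64(2.8833508603728153), 327) 91.94827785897337
nar (array([493.14555849,  26.92470776]), np.float64(2.3284364855040347), 192) 138.8031636157586
t [660.1 -30. ] L 178.4 az -18.6
t 29.3 tcp [463.4  69.5 213.2] q [ 0.31  0.22  1.87 -0.61  0.98  0.03]
[410.5  54.2 170.  -18.6  13. ] -> [ 0.184 -0.262  0.142] [-0.221  0.275 -0.568] m0.50 c2.9e-28 q4 -0.10
[410.5  54.2  36.  -18.6  11. ] -> [ 0.519 -0.263  0.722] [-0.211  0.307 -0.572] m0.11 c9.7e-30 q4 -0.16
[410.5  54.2  36.  -18.6  13. ] -> [ 0.519 -0.263  0.722] [-0.221  0.275 -0.568] m0.06 c4.8e-28 q4 -0.22
[410.5  54.2  36.  -18.6  15. ] -> [ 0.519 -0.263  0.722] [-0.231  0.242 -0.564] m0.01 c2e-28 q4 -0.30
[441.7  43.6  36.  -18.6  13. ] -> [ 0.405 -0.165  0.789] [-0.221  0.275 -0.568] m0.10 c1.4e-28 q4 -0.18
[441.7  43.6  36.  -18.6  15. ] -> [ 0.405 -0.165  0.789] [-0.231  0.242 -0.564] m0.05 c3e-28 q4 -0.25
[526.3  15.1  36.  -18.6  18. ] -> [0.094 0.1   0.969] [-0.245  0.194 -0.557] m0.07 c6.1e-28 q4 -0.23
[611.8 -13.7  36.  -18.6  22. ] -> [-0.22   0.368  1.151] [-0.264  0.13  -0.548] m0.08 c1.7e-28 q4 -0.24
```

send_rows(rows=[{"x": 0.04, "y": -0.05, "z": 0.03, "ax": -0.045, "ay": 0.055, "az": -0.11, "jaw": -0.13}, {"x": 0.08, "y": -0.1, "z": 0.06, "ax": -0.09, "ay": 0.11, "az": -0.22, "jaw": -0.13}, {"x": 0.11, "y": -0.16, "z": 0.09, "ax": -0.135, "ay": 0.165, "az": -0.34, "jaw": -0.13}, {"x": 0.15, "y": -0.21, "z": 0.12, "ax": -0.18, "ay": 0.22, "az": -0.455, "jaw": -0.13}, {"x": 0.184, "y": -0.262, "z": 0.142, "ax": -0.221, "ay": 0.275, "az": -0.568, "jaw": -0.13}, {"x": 0.24, "y": -0.262, "z": 0.24, "ax": -0.221, "ay": 0.275, "az": -0.568, "jaw": -0.13}, {"x": 0.32, "y": -0.262, "z": 0.38, "ax": -0.221, "ay": 0.275, "az": -0.568, "jaw": -0.13}, {"x": 0.4, "y": -0.262, "z": 0.52, "ax": -0.221, "ay": 0.275, "az": -0.568, "jaw": -0.13}, {"x": 0.47, "y": -0.262, "z": 0.64, "ax": -0.221, "ay": 0.275, "az": -0.568, "jaw": -0.13}, {"x": 0.519, "y": -0.263, "z": 0.722, "ax": -0.221, "ay": 0.275, "az": -0.568, "jaw": -0.13}])

```text
time: 30.55
tool_pos: [409.2, 53.0, 32.9]
tcp_rot: [-3.139, 0.222, 2.815]
contact_force: [0.3, -0.1, -0.3]
grip_width: 40.2
finger_force: 0.0
```

```bash
python3 - <<'E'
from kin import *
o=bot.get_obs();R=Ro.from_euler("xyz",o["tcp_rot"]).as_matrix();print(R[:,1].round(3),R[:,2].round(3),"want",rot(-18.6,13).as_matrix()[:,1:].T.round(3),o["grip_width"])
w=np.array([491,27.]);t=np.array([660.1,-30]);d=t-w;L=np.linalg.norm(d);d/=L;az=-18.6
plan2(None,*[(*(w-d*52+d*s),36,az,tl) for s,tl in((-15,13),(0,13),(30,14.5),(60,16),(90,17.5),(120,19))])
E
```

```text
[ 0.321  0.947 -0.003] [ 0.208 -0.073 -0.975] want [[ 0.319  0.948  0.   ]
 [ 0.213 -0.072 -0.974]] 40.19867765557188
t 30.55 tcp [409.2  53.   32.9] q [-0.    0.38  2.22 -0.22  0.34 -1.04]
[427.5  48.4  36.  -18.6  13. ] -> [-0.095  0.008  0.006] [-0.003 -0.004 -0.002] m0.08 c5.7e-27 q4 -0.20
[441.7  43.6  36.  -18.6  13. ] -> [-0.168  0.008  0.022] [-0.003 -0.004 -0.002] m0.10 c1.1e-28 q4 -0.18
[470.2  34.   36.  -18.6  14.5] -> [-0.314  0.008  0.055] [-0.003 -0.029 -0.002] m0.09 c5.1e-28 q4 -0.19
[498.6  24.4  36.  -18.6  16. ] -> [-0.461  0.008  0.088] [-0.003 -0.054 -0.002] m0.09 c8.2e-29 q4 -0.20
[527.   14.9  36.  -18.6  17.5] -> [-0.607  0.009  0.122] [-0.003 -0.079 -0.001] m0.08 c6.1e-29 q4 -0.21
[555.4   5.3  36.  -18.6  19. ] -> [-0.753  0.009  0.155] [-0.003 -0.104 -0.001] m0.08 c1e-28 q4 -0.22
```

send_rows(rows=[{"x": -0.02, "y": 0.008, "z": -0.01, "ax": -0.003, "ay": -0.004, "az": -0.002, "jaw": -0.13}, {"x": -0.06, "y": 0.008, "z": -0.002, "ax": -0.003, "ay": -0.004, "az": -0.002, "jaw": -0.13}, {"x": -0.095, "y": 0.008, "z": 0.006, "ax": -0.003, "ay": -0.004, "az": -0.002, "jaw": -0.13}, {"x": -0.12, "y": 0.008, "z": 0.011, "ax": -0.003, "ay": -0.004, "az": -0.002, "jaw": -0.13}, {"x": -0.145, "y": 0.008, "z": 0.017, "ax": -0.003, "ay": -0.004, "az": -0.002, "jaw": -0.13}, {"x": -0.165, "y": 0.008, "z": 0.021, "ax": -0.003, "ay": -0.004, "az": -0.002, "jaw": -0.13}, {"x": -0.18, "y": 0.008, "z": 0.025, "ax": -0.003, "ay": -0.006, "az": -0.002, "jaw": -0.13}, {"x": -0.2, "y": 0.008, "z": 0.029, "ax": -0.003, "ay": -0.01, "az": -0.002, "jaw": -0.13}, {"x": -0.22, "y": 0.008, "z": 0.034, "ax": -0.003, "ay": -0.013, "az": -0.002, "jaw": -0.13}, {"x": -0.241, "y": 0.008, "z": 0.038, "ax": -0.003, "ay": -0.016, "az": -0.002, "jaw": -0.13}])

```text
time: 31.8
tool_pos: [454.7, 39.1, 37.0]
tcp_rot: [-3.141, 0.237, 2.818]
contact_force: [-4.7, 2.5, 3.2]
grip_width: 40.1
finger_force: 2.7
```

```bash
python3 - <<'E'
from kin import *
p,Y=cloud("scene"); cv2.imwrite("pics/s8.png",cv2.resize(p[90:240,210:400,::-1],(760,600)))
W=Y.reshape(-1,3);C=[505,22];W=W[np.hypot(W[:,0]-C[0],W[:,1]-C[1])<52]
for n,r,a,b in(("wide",46,8,47),("mid",34,60,90),("nar",22,102,150)):
    P=W[(W[:,2]>a)&(W[:,2]<b)];print(n,ringfit(P,r,C),P[:,2].max())
o=bot.get_obs();print(o["contact_force"].round(1),o["grip_width"],o["finger_force"])
w=np.array([491,27.]);t=np.array([660.1,-30]);d=t-w;L=np.linalg.norm(d);d/=L;az=-18.6
plan2(None,*[(*(w-d*52+d*s),36,az,tl) for s,tl in((45,15),(75,16.5),(105,18))])
E
```

```text
wide (array([501.69907685,  23.01831399]), np.float64(2.4672678629203317), 519) 46.96837208753753
mid (array([503.2392021 ,  22.61880068]), np.float64(2.736785493940416), 306) 89.98533147138312
nar (array([503.50081315,  21.98532375]), np.float64(8.216501752423172), 289) 148.32731226106068
[-3.4  0.6  0.8] 40.11392408498602 1.9987603207141547
t 31.85 tcp [455.5  39.   37.2] q [-0.03  0.42  2.12 -0.18  0.38 -1.12]
[484.4  29.2  36.  -18.6  15. ] -> [-0.146 -0.     0.042] [-0.    -0.022  0.001] m0.10 c1.5e-28 q4 -0.19
[512.8  19.7  36.  -18.6  16.5] -> [-0.292 -0.001  0.077] [-0.    -0.047  0.001] m0.09 c9.8e-29 q4 -0.20
[541.2  10.1  36.  -18.6  18. ] -> [-0.438 -0.001  0.113] [-0.    -0.072  0.001] m0.09 c1.5e-28 q4 -0.21
```

View pics/s8.png

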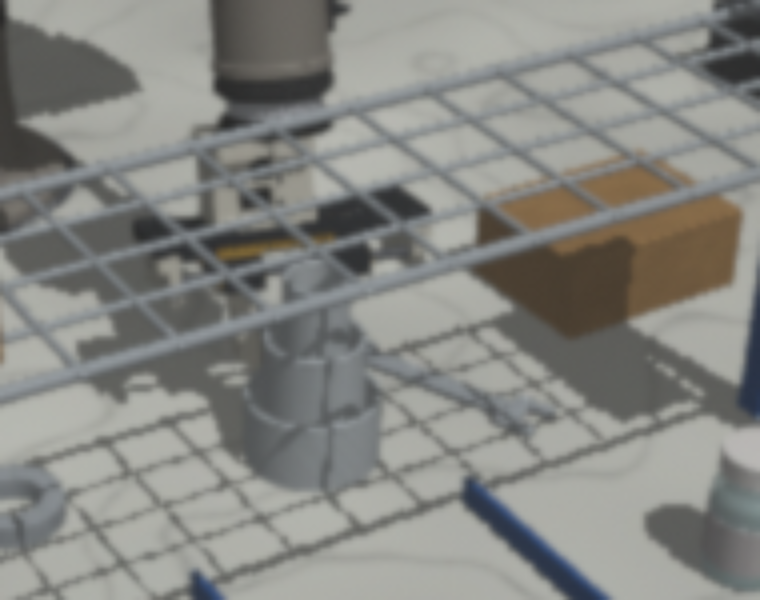

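The fingers sit behind the nest, upright at crop (315,400), and it slid about 12 mm under a 4 N push. I'll keep pushing.

send_rows(rows=[{"x": -0.02, "y": 0, "z": 0.008, "ax": 0, "ay": -0.003, "az": 0, "jaw": -0.13}, {"x": -0.05, "y": 0, "z": 0.016, "ax": 0, "ay": -0.007, "az": 0, "jaw": -0.13}, {"x": -0.09, "y": 0, "z": 0.028, "ax": 0, "ay": -0.013, "az": 0, "jaw": -0.13}, {"x": -0.14, "y": 0, "z": 0.041, "ax": 0, "ay": -0.021, "az": 0, "jaw": -0.13}, {"x": -0.19, "y": 0, "z": 0.053, "ax": 0, "ay": -0.03, "az": 0, "jaw": -0.13}, {"x": -0.24, "y": 0, "z": 0.065, "ax": 0, "ay": -0.038, "az": 0, "jaw": -0.13}, {"x": -0.29, "y": 0, "z": 0.077, "ax": 0, "ay": -0.047, "az": 0, "jaw": -0.13}, {"x": -0.34, "y": 0, "z": 0.089, "ax": 0, "ay": -0.055, "az": 0, "jaw": -0.13}, {"x": -0.39, "y": 0, "z": 0.101, "ax": 0, "ay": -0.064, "az": 0, "jaw": -0.13}, {"x": -0.43, "y": 0, "z": 0.111, "ax": 0, "ay": -0.07, "az": 0, "jaw": -0.13}])

```text
time: 33.1
tool_pos: [541.4, 10.4, 36.5]
tcp_rot: [3.141, 0.315, 2.817]
contact_force: [-1.7, 0.4, -2.1]
grip_width: 39.8
finger_force: 1.6
```

```bash
cat > chk.py <<'E'
from kin import *
import sys
p,Y=cloud("scene"); C=[float(a) for a in sys.argv[1:3]]
W=Y.reshape(-1,3);W=W[np.hypot(W[:,0]-C[0],W[:,1]-C[1])<55]
y=np.radians(-4.5);ex=np.array([np.cos(y),np.sin(y)]);ey=np.array([-np.sin(y),np.cos(y)]);c=np.array([685,-32.])
for n,r,a,b in(("wide",46,8,47),("mid",34,60,90),("nar",22,102,135)):
    P=W[(W[:,2]>a)&(W[:,2]<b)];s=ringfit(P,r,C);print(n,s,"bay",(ex@(s[0]-c)).round(1),(ey@(s[0]-c)).round(1))
o=bot.get_obs();print(o["contact_force"].round(1),o["grip_width"],o["finger_force"])
if len(sys.argv)>3: cv2.imwrite(sys.argv[3],cv2.resize(p[90:290,180:400,::-1],(660,600)))
E
python3 chk.py 588 -6; python3 - <<'E'
from kin import *
w=np.array([491,27.]);t=np.array([660.1,-30]);d=t-w;L=np.linalg.norm(d);d/=L;az=-18.6
plan2(None,*[(*(w-d*52+d*s),36,az,tl) for s,tl in((135,19),(165,20),(182,21))])
E
```

```text
wide (array([587.91591271,  -5.57858774]), np.float64(2.531261126232079), 572) bay -98.9 18.7
mid (array([589.73775283,  -6.02606718]), np.float64(3.254302120893002), 346) bay -97.0 18.4
nar (array([588.99602265,  -6.94397135]), np.float64(11.025252194957925), 438) bay -97.7 17.4
[-0.9  0.5  0.3] 39.80980754510292 0.9958990463360351
t 33.15 tcp [542.5  10.2  36.8] q [-0.08  0.51  1.97 -0.21  0.37 -1.14]
[ 5.697e+02  5.000e-01  3.600e+01 -1.860e+01  1.900e+01] -> [-0.136 -0.003  0.049] [ 0.001 -0.015  0.   ] m0.10 c1.4e-29 q4 -0.20
[598.1  -9.1  36.  -18.6  20. ] -> [-0.278 -0.003  0.095] [ 0.001 -0.031  0.   ] m0.11 c1.9e-28 q4 -0.20
[614.2 -14.5  36.  -18.6  21. ] -> [-0.359 -0.003  0.122] [ 0.001 -0.048  0.   ] m0.11 c2.4e-28 q4 -0.20
```

send_rows(rows=[{"x": -0.02, "y": 0, "z": 0.01, "ax": 0, "ay": -0.003, "az": 0, "jaw": -0.13}, {"x": -0.05, "y": 0, "z": 0.02, "ax": 0, "ay": -0.006, "az": 0, "jaw": -0.13}, {"x": -0.09, "y": -0.001, "z": 0.034, "ax": 0, "ay": -0.01, "az": 0, "jaw": -0.13}, {"x": -0.136, "y": -0.002, "z": 0.049, "ax": 0, "ay": -0.015, "az": 0, "jaw": -0.13}, {"x": -0.18, "y": -0.003, "z": 0.063, "ax": 0, "ay": -0.02, "az": 0, "jaw": -0.13}, {"x": -0.225, "y": -0.003, "z": 0.078, "ax": 0, "ay": -0.025, "az": 0, "jaw": -0.13}, {"x": -0.278, "y": -0.003, "z": 0.095, "ax": 0, "ay": -0.031, "az": 0, "jaw": -0.13}, {"x": -0.31, "y": -0.003, "z": 0.106, "ax": 0, "ay": -0.038, "az": 0, "jaw": -0.13}, {"x": -0.34, "y": -0.003, "z": 0.116, "ax": 0, "ay": -0.044, "az": 0, "jaw": -0.13}, {"x": -0.359, "y": -0.003, "z": 0.122, "ax": 0, "ay": -0.048, "az": 0, "jaw": -0.13}])

```text
time: 34.4
tool_pos: [612.5, -14.0, 35.7]
tcp_rot: [3.141, 0.365, 2.817]
contact_force: [-5.8, 2.5, 3.5]
grip_width: 39.8
finger_force: 2.9
```

```bash
python3 chk.py 661 -30 pics/s9.png; python3 -c "
from kin import *
print(bot.get_obs()['tool_pos'])"
```

```text
wide (array([658.95512353, -29.99911973]), np.float64(2.6359010175985524), 623) bay -26.1 -0.0
mid (array([660.67488661, -30.10944042]), np.float64(2.6620124627698836), 373) bay -24.4 -0.0
nar (array([660.58726039, -30.81040435]), np.float64(8.620500817805846), 431) bay -24.4 -0.7
[-3.4  1.2  1. ] 39.93543079971628 2.1873349766246974
[612.90904166 -14.12374963  35.72657653]
```

View pics/s9.png

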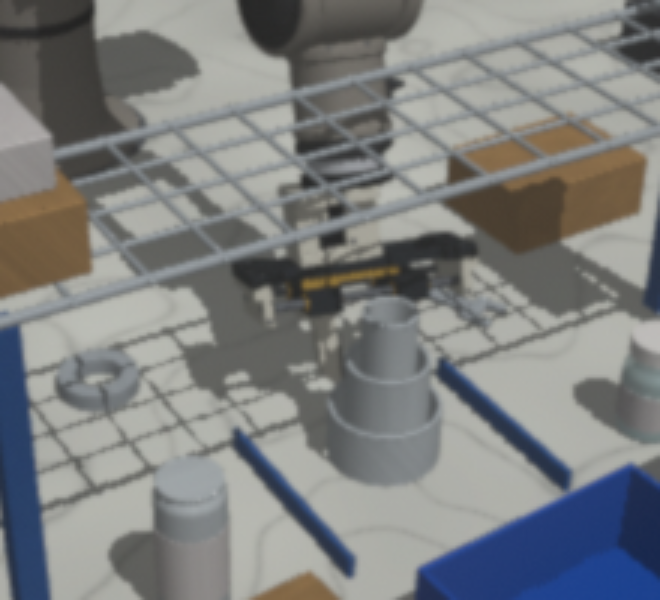

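The nest stands upright between the strips at crop (385,390), measured in the bay frame at (-25,0), with the jar, can and bearing undisturbed. I'll back the arm off.

send_rows(rows=[{"x": 0.03, "y": 0, "z": -0.011, "ax": 0, "ay": 0, "az": 0, "jaw": -0.13}, {"x": 0.1, "y": 0, "z": -0.036, "ax": 0, "ay": 0, "az": 0, "jaw": -0.13}, {"x": 0.2, "y": 0, "z": -0.075, "ax": 0, "ay": 0.02, "az": 0, "jaw": -0.13}, {"x": 0.3, "y": 0, "z": -0.11, "ax": 0, "ay": 0.04, "az": 0, "jaw": -0.13}, {"x": 0.4, "y": 0, "z": -0.15, "ax": 0, "ay": 0.07, "az": 0, "jaw": -0.13}, {"x": 0.44, "y": 0, "z": -0.25, "ax": 0, "ay": 0.1, "az": 0, "jaw": -0.13}, {"x": 0.44, "y": 0, "z": -0.4, "ax": 0, "ay": 0.13, "az": 0, "jaw": -0.13}, {"x": 0.44, "y": 0, "z": -0.5, "ax": 0, "ay": 0.13, "az": 0, "jaw": -0.13}, {"x": 0.44, "y": 0, "z": -0.5, "ax": 0, "ay": 0.13, "az": 0, "jaw": -0.13}, {"x": 0.44, "y": 0, "z": -0.5, "ax": 0, "ay": 0.13, "az": 0, "jaw": -0.13}])

```text
time: 35.7
tool_pos: [500.3, 23.6, 97.2]
tcp_rot: [3.141, 0.228, 2.818]
contact_force: [-0.8, -0.5, -0.9]
grip_width: 40.1
finger_force: 0.0
```

```bash
python3 chk.py 661 -30; python3 - <<'E'
from kin import *
p,Y=cloud("scene");P=Y.reshape(-1,3);P=P[(np.abs(P[:,0]-436)<50)&(np.abs(P[:,1]+357)<60)&(P[:,2]>62)&(P[:,2]<140)];print("pin",len(P),P.mean(0).round(),P[:,2].max())
o=bot.get_obs();print(o["tool_pos"],o["dq"].round(3),o["time"])
E
```

```text
wide (array([659.57573408, -30.14353657]), np.float64(2.5447280989500842), 629) bay -25.5 -0.1
mid (array([661.01773806, -29.94093231]), np.float64(2.7113248760841118), 377) bay -24.1 0.2
nar (array([662.9154898 , -31.09553268]), np.float64(2.068348919318753), 322) bay -22.1 -0.8
[0.6 0.1 0.3] 40.54365649162639 0.0
pin 301 [ 443. -362.   91.] 111.61859430710719
[500.25752157  23.49880611  96.74705681] [-0.002  0.004 -0.003  0.001  0.001  0.002] 35.8
```

```bash
python3 -c "
from plant import bot
print(bot.close_job())"
```

```text
the job is handed in; nothing more can be done
None
```

The job is handed in at about 36 s of the 72 s allowed, with no verdict returned: the pin is in the grey bin, and by camera the three-tin nest stands let go in the riser's middle bay, about 25 mm in front of its centre, with the arm clear.

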